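# Tighten a bulkhead nut with an adjustable wrench

## Robot

A 6-joint arm with a two-finger parallel gripper is mounted at the origin on the work surface. World frame = base frame: x ahead of the robot, y to its left, z up, the work surface at z = 0. Lengths are in m, angles in rad, forces in N, time in s.
With the tool pointing down it reaches from about 0.35 to 1 m from the base axis. Payload 7.1 kg.
Tool frame: the origin (TCP) lies between the finger pads; the fingertips stand 25 mm ahead of it and the grasp point (between the pads) lies 6 mm ahead of it; z points along the fingers, y is the direction in which the jaws open and shut (so a half turn about z gives the same grasp; the last joint's range is limited). The gripper opens to 85 mm and grips with 20 to 120 N. Pads are 22 mm wide; open, the fingers measure 114 mm over their backs; the gripper's body (76 mm by 85 mm) begins 54 mm behind the grasp point. The pads swing forward as they close: fully open they stand 13 mm farther back than shut.
Start: joints at [1.17, 0.423, 1.63, -0, 1.089, -0.019], TCP at [0.233, 0.58, 0.256] pointing down, gripper open.
Joint ranges: [-3, 3], [-0.9, 2.11], [0.09, 2.58], [-1.31, 4.45], [0.11, 2.69], [-2.54, 2.54]. Speed limits (rad/s): [2.39, 2.39, 3.01, 3.14, 3.14, 3.14].

## Interface

Orientations are given as a rotation vector (axis times angle).
In Python, from rig import * gives the robot as it stands.
- The arm moves only by the shell command python3 -m handwheel 'ROWS' [FORCE]. ROWS is JSON, a list of rows, each an object of numbers: "tx", "ty", "tz": the shift along the world's x, y, z scaled (see below); "ax", "ay", "az": the turn, a rotation vector about the world's x, y, z scaled (see below); "gripper": the closure, from -1 (fully open) to 1 (shut). In form: [{"tx": .., "ty": .., "tz": .., "ax": .., "ay": .., "az": .., "gripper": ..}, ...]. A call has 1 to 20 rows; each row shifts and turns the pose as measured when the row begins; what a row does not reach is not made up. The controller multiplies each number of a shift by 75 mm and each number of a turn by 90 degrees. A row lasts 1/10 s, in which the tool goes at most 50 mm and 8.59 degrees, less where a joint would pass 70% of its speed; a pose out of reach is approached as far as the arm can. A call with a number of a shift or a turn outside -1 to 1 is refused whole. A call with a gripper value outside its range is refused whole. The fingers move at their own pace and stop on an object; FORCE is the grip in N (left out, the last holds). Time passes only in rows, so rows that do not move let the fingers close. It gives the time, the measured TCP pose, the force and the opening at its end, in the units of the state.
- observe(): the state, without advancing time (a new reading comes with each control period).
- grab_frame(name): name is "side" or "top"; returns (picture, depth): 400x640x3 uint8, red, green, blue; 400x640 float32, m along the optical axis (not along the pixel's ray), 0 where there is no reading.
- camera_model(name): a dict with "K" (3x3 intrinsics, pixels), "k1" (the pictures are not rectified: a ray, as slopes to the right and down, at radius r is drawn at 1 + k1 r^2 times it, then the intrinsics apply), "rvec" (rotation vector, rad) and "tvec" (3), from world to camera coordinates, as OpenCV has them. Camera axes: x right, y down, z forward; pixel columns grow to the right and rows downward; lengths in m; the calibration is good to about 2 mm. A picture is of the moment at which its call begins. camera_model takes no time and is no camera call.
- sign_off(): hands the job in, once; it reports no verdict.
The state is a dict: "time": time; "joint_pos": joint angles; "joint_velocities": joint speeds; "joint_efforts": joint torques, N m; "tcp_pos": TCP position; "tcp_rot": TCP orientation; "wrist_force": force on the tool from outside, world axes, zero at the start; "torque": the same for the moment, N m; "grip_width": finger opening in m.
Only numpy, scipy, OpenCV 4.12 (cv2) and the standard library are available. Lean on these libraries where they do the work, as an engineer would, in place of code of your own. Each camera call takes 0.05 s, during which the arm holds its last target.

## Task

The brass nut of the round socket on the instrument case is slack. Slip the open jaws of the adjustable wrench over it, roll the worm with light finger pressure until the jaws just fit the flats, and only then pull the handle clockwise until the nut comes up tight - stop there, so that the socket itself is not twisted round in the panel. Leave the wrench lying on the case, snug on the nut, let go, and leave everything else on the bench where it is.

Things in the scene. Friction and masses are not known exactly. Their poses are not given: they have to be found in the camera images.
- wrench: Loose steel adjustable wrench, 230 mm long, blue handle, flat on the lid. Origin: on its underside, where the nut's axis lies once the jaws fit and the nut is at the back of the mouth. x points out of the mouth, y from fixed to sliding jaw, z up. Head 13 mm thick; fixed jaw's face at y = -13.5 mm, jaws reach to x = +13, back of the mouth at x = -17, head spans x -56 to +14, y -32 to +33 mm.
- jaw (a joint): Gap between the wrench's two parallel jaw faces, m: 0.0289 to 0.0303 at the start, at most 0.034. The sliding jaw moves only by rolling the worm and holds where it is left.
- worm: Knurled adjusting worm in the wrench head, 15 mm diameter, 16 mm long, axis along the wrench's y, origin at its centre. Dragging its top towards the mouth (wrench +x) closes the jaws 0.85 mm per 10 mm of drag, the other way opens them. It takes about 5 N of drag, so press a fingertip down on it with 6 to 12 N; when the jaws bear on the nut it stalls and the finger slips.
- worm_top (a point): Highest point of the worm: 15.5 mm above the wrench's underside, 2.5 mm proud of the head, at (-31, +5, +15.5) mm in the wrench frame. Axes as the wrench; it does not turn with the worm.
- handle_mid (a point): Middle of the handle, 125 mm from the wrench's origin in its direction (-0.924, +0.383, 0): the handle runs on this line, 22.5 degrees off the jaws. It is 10 mm thick (z 0 to 10 mm, this point at 5), flat-sided, 22 mm wide from 50 to 110 mm out, 26 mm wide from 110 to 205, end at 218 mm. Centre of mass of the wrench about 80 mm out. Axes as the wrench.
- nut_centre (a point): Axis of the brass hexagon nut to be tightened, 5 mm above the lid. 27 mm across flats, 31.2 mm across corners, top 9.5 mm above the lid; the thread end in it 12 mm, lower than the wrench head. Axes turn with the nut: x through a corner, y square to a pair of flats, z up. The wrench fits with its x along this x (handle to the robot's side), or turned by 60 degrees.
- nut_corner (a point): Upper edge of the nut's corner on its +x, 15.6 mm from the axis.
- nut (a joint): Turn of the nut, rad, growing clockwise seen from above (tightening); 0.2 to 0.5 at the start. It turns against a steady drag of about 0.3 N m and comes up hard (tight) 0.6 to 0.9 rad further on, felt as a sharp rise of the load.
- connector (a joint): Turn of the socket itself in the panel, rad, clockwise; 0 at the start. It is only clamped there: it slips round if the tight nut is pulled with more than about 1.2 N m (some 9 N at 130 mm).
- case: Grey instrument case with flat aluminium lid, fixed, 300 x 360 x 55 mm (x, y, z); origin at the centre of its underside. The nut stands on the lid at (-30, +20) mm in this frame, 120 mm from the front (-x) edge, which the handle overhangs.
- dust_cap: Bystander: black plastic cap, 27 mm diameter, 15 mm high, on the lid; origin under its centre.
- spare_nut: Bystander: small steel nut, 18 mm across flats, 7 mm high, loose on the lid; origin under its centre.
- screwdriver: Bystander: orange screwdriver, 190 mm, on the bench; origin at its middle, underneath.
- spanner: Bystander: small fixed spanner, 160 mm, on the bench; origin at its middle, underneath.
- meter: Bystander: red and black handheld thermometer, 174 x 62 x 33 mm, on the bench; origin under its centre.
- tape_roll: Bystander: roll of amber tape, 72 mm diameter, 19 mm high; origin under its centre.
- small_board: Bystander: green circuit board, 100 x 150 mm, up to 18 mm high; origin under its centre.
- spacer: Bystander: white plastic spacer ring, 30 mm diameter, 14 mm high; origin under its centre.

How it is judged:
On the way, in this order (a step that is already met when the one before it is completed fails the run):
1. the open jaws are over the nut, wrench flat on the lid (horizontal distance between wrench and nut_centre below 0.006 m and z of wrench in the frame of case below 0.06 m), for 0.2 s.
2. the worm has been rolled until the jaws fit the nut (gap 27 mm, at most 1 mm slack) (all of step 1 and value of joint jaw between 0.0245 and 0.028 m), for 0.2 s.
At the end, for the whole second after the job is handed in: The nut is tight (turned to within 0.04 rad of its stop, reading 1.10), the socket is twisted by less than 0.1 rad, and the wrench lies still and released on the lid, its origin within 6 mm of the nut's axis, jaws fitting the nut with at most 1 mm slack (all of step 2 and value of joint nut above 1.06 rad and value of joint connector below 0.1 rad and linear speed of wrench below 0.01 m/s); the robot touches nothing.
It fails at once if the worm is pressed with more than 25 N (contact force between the fingers and worm above 25 N).
It fails at once if the socket is twisted in the panel (0.1 rad or more) (value of joint connector above 0.1 rad or value of joint connector below -0.1 rad).
It fails at once if the nut is turned while the jaws are slack (gap over 28.5 mm) or off the nut (distance of nut_corner from where it was at the start of the episode above 0.003 m and velocity of joint nut above 0.1 rad/s and (value of joint jaw above 0.0285 m or horizontal distance between wrench and nut_centre above 0.01 m)).
It fails at once if something else on the bench or lid is moved by more than 15 mm (distance of any of dust_cap, spare_nut, screwdriver, spanner, meter, tape_roll, small_board, spacer from where it was at the start of the episode above 0.015 m).
It also fails if it takes over 72 s, if anything falls off the work surface, if the arm or the gripper's body presses on something with over 40 N, if the wrist force passes 120 N, or if a joint passes its speed limit or range.

## Working session

There is one attempt and no reset: what is moved stays moved. The work goes in short steps, Python scripts to look and compute and a shell command to move; the robot and the scene stay as the last step left them, time stands still between calls to the robot, and variables do not carry over. Pictures are saved under pics/ and viewed, and the job is handed in when it is done.

```bash
ls; mkdir -p pics
cat > h.py <<'E'
import numpy as np, cv2
from rig import *
def cast(name,uv,z):
    m=camera_model(name);K=np.array(m["K"],float);k1=m["k1"]
    R,_=cv2.Rodrigues(np.array(m["rvec"],float));t=np.array(m["tvec"],float).ravel()
    uv=np.atleast_2d(np.array(uv,float))
    p=cv2.undistortPoints(uv.reshape(-1,1,2),K,np.array([k1,0,0,0,0.])).reshape(-1,2)
    d=np.c_[p,np.ones(len(p))]@R; c=-R.T@t
    s=(z-c[2])/d[:,2]
    return c+s[:,None]*d
def proj(name,P):
    m=camera_model(name);K=np.array(m["K"],float)
    return cv2.projectPoints(np.array(P,float).reshape(-1,1,3),np.array(m["rvec"],float),np.array(m["tvec"],float),K,np.array([m["k1"],0,0,0,0.]))[0].reshape(-1,2)
def bgr(im): return cv2.cvtColor(im,cv2.COLOR_RGB2BGR)
E
python3 - <<'E'
from h import *
for n in("top","side"):
    im,d=grab_frame(n);cv2.imwrite(f"pics/{n}0.png",bgr(im));np.savez(f"pics/{n}0.npz",im=im,d=d)
    m=camera_model(n);R,_=cv2.Rodrigues(np.array(m["rvec"],float));print(n,m,-R.T@np.array(m["tvec"]))
print(observe())
E
```

```text
pics
top {'K': array([[488.69166843,   0.        , 316.89288263],
       [  0.        , 488.69166843, 190.9367626 ],
       [  0.        ,   0.        ,   1.        ]]), 'k1': -0.09732034865214936, 'rvec': array([ 2.1749877 , -2.16999925,  0.09275625]), 'tvec': array([-0.02239296,  0.52638659,  1.57957368])} [ 0.38133041 -0.02983325  1.62059692]
side {'K': array([[462.64260819,   0.        , 316.16485976],
       [  0.        , 462.64260819, 198.90827465],
       [  0.        ,   0.        ,   1.        ]]), 'k1': -0.07311357241265053, 'rvec': array([ 2.33680712, -0.2131401 ,  0.08424086]), 'tvec': array([-0.49043463,  0.1100554 ,  1.22991698])} [ 0.3422845  -0.87804496  0.93659622]
{'time': 0.1, 'joint_pos': array([ 1.17000343e+00,  4.23783723e-01,  1.63061128e+00,  9.76980932e-06,
        1.08860059e+00, -1.90025941e-02]), 'joint_velocities': array([-0.00095341, -0.0009373 , -0.00316217, -0.00085445,  0.00139546,
       -0.00019127]), 'joint_efforts': array([-2.21235614e-04, -5.58420897e+01, -2.82442313e+01, -5.54693383e-05,
        3.01754691e-03,  2.31393051e-05]), 'tcp_pos': array([0.23266001, 0.5795858 , 0.25561225]), 'tcp_rot': array([-5.96028865e-01, -3.08422755e+00,  2.15233618e-03]), 'wrist_force': array([-0.37474146,  0.94036715, -0.57041544]), 'torque': array([ 0.00071032,  0.02877164, -0.00782353]), 'grip_width': 0.08540523930003245}
```

View pics/top0.png

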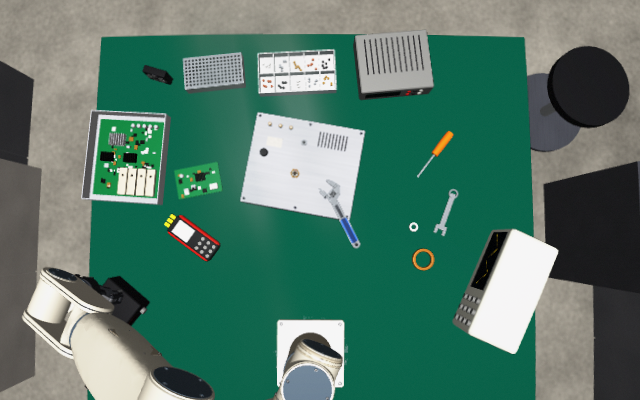

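View pics/side0.png

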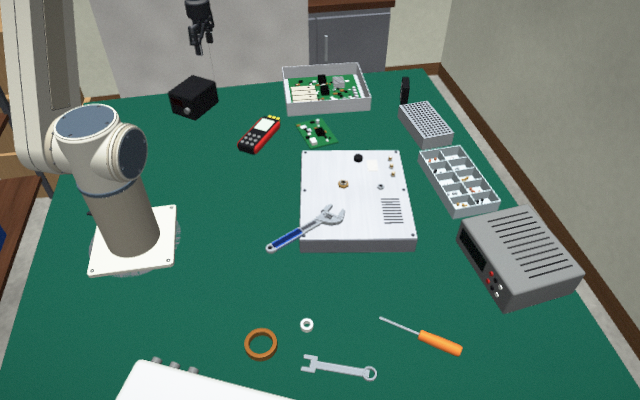

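The lid is at about (303,165) in the top view. The nut is at (295,173), the wrench head at (331,190) and the handle end at (356,245). I'll zoom in on them.

Run:
```python
from h import *
a=np.load("pics/top0.npz")["im"][150:260,260:380];cv2.imwrite("pics/t0z.png",cv2.resize(bgr(a),None,fx=5,fy=5,interpolation=cv2.INTER_CUBIC))
a=np.load("pics/side0.npz")["im"][170:260,255:375];cv2.imwrite("pics/s0z.png",cv2.resize(bgr(a),None,fx=6,fy=6,interpolation=cv2.INTER_CUBIC))
# lid corners
print(cast("top",[[262,113],[365,130],[241,200],[347,221]],.055))
```

```text
[[ 0.77980519  0.1592685   0.055     ]
 [ 0.72341118 -0.17768982  0.055     ]
 [ 0.49377883  0.22308553  0.055     ]
 [ 0.42719216 -0.11795185  0.055     ]]
```

View pics/t0z.png

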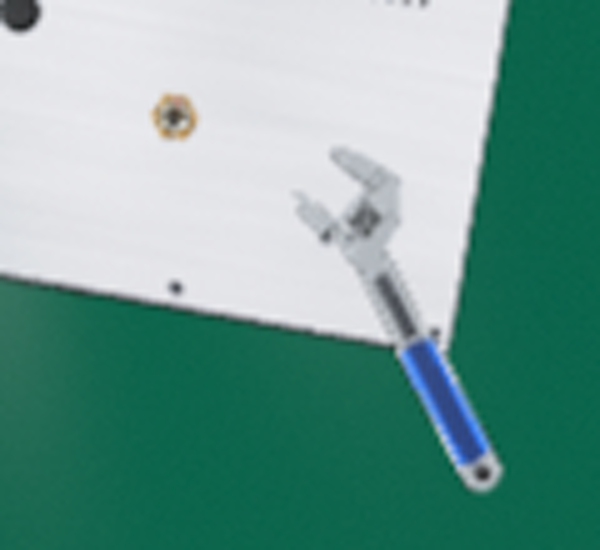

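View pics/s0z.png

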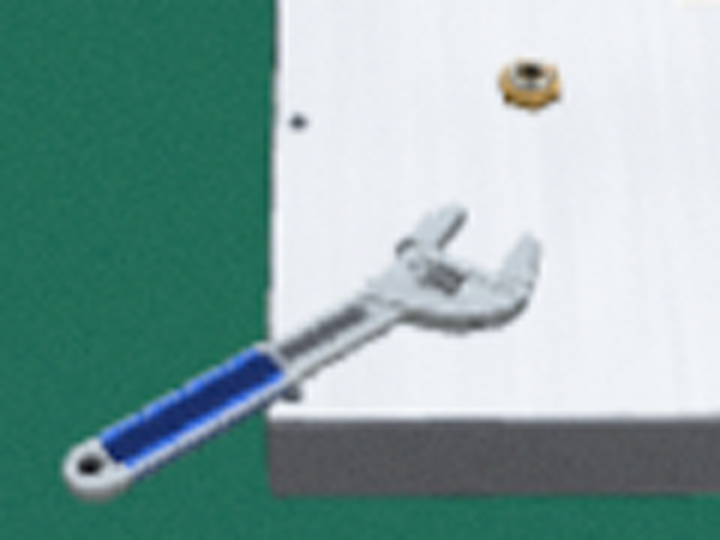

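Run:
```python
from h import *
ims={}
for n in("top","side"):
    ims[n]=np.mean([grab_frame(n)[0].astype(np.float32) for _ in range(10)],0)
np.savez("pics/avg0.npz",**ims)
for n,c,zn in(("top",(295,173),.0645),("side",(343,184),.0645)):
    im=ims[n]; 
    r=8
    p=im[c[1]-r:c[1]+r+1,c[0]-r:c[0]+r+1]
    print(n);
    w=np.clip(im[...,0]-im[...,2],0,None)
    print(np.round(w[c[1]-r:c[1]+r+1,c[0]-r:c[0]+r+1]).astype(int))
    # blue
    b=(im[...,2]-im[...,0]>60)&(im[...,2]-im[...,1]>30)
    nn,lab,st,ce=cv2.connectedComponentsWithStats(b.astype(np.uint8))
    for i in range(1,nn):
        if st[i,4]>60: print("blue",st[i],ce[i])
```

```text
top
[[ 0  0  0  0  0  0  0  0  0  0  0  0  0  0  0  0  0]
 [ 0  0  0  0  0  0  0  0  0  0  0  0  0  0  0  0  0]
 [ 0  0  0  0  0  0  0  0  0  0  0  0  0  0  0  0  0]
 [ 0  0  0  0  0  8 21 12  8  7  0  0  0  0  0  0  0]
 [ 0  0  0  0  0 45 72 61 49 46 31  3  0  0  0  0  0]
 [ 0  0  0  0 22 68 47 43 55 46 60 12  0  0  0  0  0]
 [ 0  0  0  8 41 36 21 19 34 21 43 35  3  0  0  0  0]
 [ 0  0  1 48 64 19 13 18 24 25 28 66 17  0  0  0  0]
 [ 0  0  0 42 63 23 14  7 16 22  9 74 37  0  0  0  0]
 [ 0  0  0 25 58 23 13  5  9  9 16 73 26  0  0  0  0]
 [ 0  0  0  3 37 42 17  8 10 17 48 46  2  0  0  0  0]
 [ 0  0  0  0 24 83 73 46 57 85 78 15  0  0  0  0  0]
 [ 0  0  0  0  3 31 38 32 46 65 26  0  0  0  0  0  0]
 [ 0  0  0  0  0  0  0  0  1  6  0  0  0  0  0  0  0]
 [ 0  0  0  0  0  0  0  0  0  0  0  0  0  0  0  0  0]
 [ 0  0  0  0  0  0  0  0  0  0  0  0  0  0  0  0  0]
 [ 0  0  0  0  0  0  0  0  0  0  0  0  0  0  0  0  0]]
blue [340 218  18  25 194] [348.48453608 230.01030928]
side
[[ 0  0  0  0  0  0  0  0  0  0  0  0  0  0  0  0  0]
 [ 0  0  0  0  0  0  0  0  0  0  0  0  0  0  0  0  0]
 [ 0  0  
[... 156 characters left out ...]
0  0  0 10 42  7 13 29  5 16 33 51 33  0  0  0  0]
 [ 0  0  0 37 51 11 18 37 12 29 25 32 34  9  0  0  0]
 [ 0  0  0 46 73 16 19 20 13 20 18 25 65 24  0  0  0]
 [ 0  0  0 42 98 60 18 11  6 11 20 59 93 29  0  0  0]
 [ 0  0  0  5 82 85 78 77 67 80 78 80 77 14  0  0  0]
 [ 0  0  0  0 59 72 85 88 89 98 86 72 40  2  0  0  0]
 [ 0  0  0  0 12 20 53 67 73 73 45 12  0  0  0  0  0]
 [ 0  0  0  0  0  0  0  1 18 15  0  0  0  0  0  0  0]
 [ 0  0  0  0  0  0  0  0  0  0  0  0  0  0  0  0  0]
 [ 0  0  0  0  0  0  0  0  0  0  0  0  0  0  0  0  0]
 [ 0  0  0  0  0  0  0  0  0  0  0  0  0  0  0  0  0]
 [ 0  0  0  0  0  0  0  0  0  0  0  0  0  0  0  0  0]]
blue [272 228  30  20 224] [286.23214286 237.59375   ]
```

```bash
cat > meas.py <<'E'
from h import *
def nut(im,n="top",z=.0645,win=(280,158,312,188),th=22):
    x0,y0,x1,y1=win;s=16
    w=np.clip(im[...,0]-im[...,2],0,None)[y0:y1,x0:x1].astype(np.float32)
    W=cv2.resize(w,None,fx=s,fy=s,interpolation=cv2.INTER_CUBIC)
    c=max(cv2.findContours((W>th).astype(np.uint8),0,1)[0],key=cv2.contourArea)
    c=cv2.convexHull(c)
    uv=(c.reshape(-1,2)+.5)/s-.5+[x0,y0]
    # denser polygon -> world
    P=cast(n,uv,z)[:,:2]
    Q=[];
    for a,b in zip(P,np.roll(P,-1,0)):
        k=max(1,int(np.linalg.norm(b-a)/2e-4));Q+= [a+(b-a)*t/k for t in range(k)]
    Q=np.array(Q);M=cv2.moments((P*1e4).astype(np.float32));ctr=np.array([M['m10'],M['m01']])/M['m00']/1e4
    d=Q-ctr;r=np.hypot(*d.T);th_=np.arctan2(d[:,1],d[:,0])
    # resample by angle
    o=np.argsort(th_);g=np.linspace(-np.pi,np.pi,720,endpoint=False);rr=np.interp(g,th_[o],r[o],period=2*np.pi)
    h=(rr*np.exp(-6j*g)).mean()
    return ctr,rr.mean(),2*abs(h),np.degrees(-np.angle(h)/6)%60,2*abs((rr*np.exp(-2j*g)).mean())
E
python3 - <<'E'
from meas import *
im=np.load("pics/avg0.npz")["top"]
for th in(10,15,22,30): print(th,nut(im,th=th))
sd=np.load("pics/avg0.npz")["side"]
for th in(15,30): print(th,nut(sd,"side",.060,(328,170,358,198),th))
# blue axis
for n in("top","side"):
    i=np.load("pics/avg0.npz")[n]
    w=np.clip(i[...,2]-i[...,0]-30,0,None);w[:, :250]=0;w[:,370:]=0;w[:215]=0;w[255:]=0
    ys,xs=np.nonzero(w>20);P=cast(n,np.c_[xs,ys],.065)[:,:2];ww=w[ys,xs]
    c=(P*ww[:,None]).sum(0)/ww.sum();d=P-c;C=(d*ww[:,None]).T@d/ww.sum();e,v=np.linalg.eigh(C);print(n,"blue",c,v[:,1],np.sqrt(e*12))
    # wrench on green: brightness grey
E
```

```text
10 (array([0.58084086, 0.05101435]), np.float64(0.016246696397356222), np.float64(0.0006343915628788411), np.float64(26.008250405089388), np.float64(0.0003966531312922066))
15 (array([0.58080681, 0.05100653]), np.float64(0.015806025578747444), np.float64(0.0006296976524854137), np.float64(25.698568132618373), np.float64(0.0003864326239395555))
22 (array([0.58078918, 0.05098423]), np.float64(0.015309641366717737), np.float64(0.0006227697735056397), np.float64(25.254558508990314), np.float64(0.0004238627565117654))
30 (array([0.58075144, 0.05098321]), np.float64(0.01482415368559112), np.float64(0.000602964307474587), np.float64(24.83267904817509), np.float64(0.00045677073596704637))
15 (array([0.5840601 , 0.05140623]), np.float64(0.016648909447451486), np.float64(0.00032614613079925113), np.float64(32.87139279987902), np.float64(0.0012449982410028485))
30 (array([0.58395459, 0.0503344 ]), np.float64(0.015092622800012275), np.float64(0.00015002845462939977), np.float64(35.75450131771935), np.float64(0.0003682479208325269))
top blue [ 0.38006321 -0.02202952] [-0.05154197  0.99867083] [0.12031953 0.35285408]
side blue [ 0.38370393 -0.10969332] [-0.84400478  0.53633565] [0.11693596 0.17642546]
```

Run:
```python
from h import *
a=np.load("pics/avg0.npz")["top"][175:255,315:365].astype(np.uint8);cv2.imwrite("pics/t0w.png",cv2.resize(bgr(a),None,fx=7,fy=7,interpolation=cv2.INTER_CUBIC))
```

```text
(no output)
```

View pics/t0w.png

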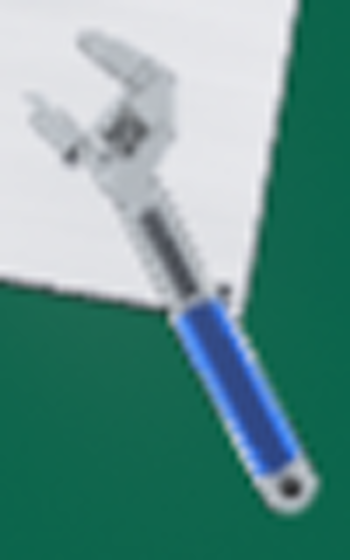

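```bash
cat >> meas.py <<'E'
def handle(im,n="top",z=.065,win=None):
    b=((im[...,2]-im[...,0]>60)&(im[...,2]-im[...,1]>30)).astype(np.uint8)
    if win: m=np.zeros_like(b);m[win[1]:win[3],win[0]:win[2]]=1;b*=m
    nn,lab,st,ce=cv2.connectedComponentsWithStats(b);i=1+np.argmax(st[1:,4])
    ys,xs=np.nonzero(cv2.dilate((lab==i).astype(np.uint8),np.ones((5,5))))
    ww=np.clip(im[ys,xs,2]-im[ys,xs,0]-10,0,60)
    P=cast(n,np.c_[xs,ys],z)[:,:2]
    c=(P*ww[:,None]).sum(0)/ww.sum();d=P-c;C=(d*ww[:,None]).T@d/ww.sum();e,v=np.linalg.eigh(C)
    v=v[:,1]; v=v if v[0]<0 else -v
    return c,np.degrees(np.arctan2(v[1],v[0]))%360,np.sqrt(e*12)
E
python3 - <<'E'
from meas import *
a=np.load("pics/avg0.npz")
for n in("top","side"): print(n,handle(a[n],n))
f=lambda x,y:(x/7+315-.43,y/7+175-.43)
print(cast("top",[f(290,487),f(300,512),f(125,131),f(85,38),f(30,98),f(72,155)],.065))
E
```

```text
top (array([ 0.39739612, -0.12240223]), np.float64(211.51606228723253), array([0.03817  , 0.0835794]))
side (array([ 0.4008681 , -0.12094019]), np.float64(208.89765134292554), array([0.0353821 , 0.08410787]))
[[ 0.35363204 -0.14577578  0.065     ]
 [ 0.34236005 -0.15027196  0.065     ]
 [ 0.5152654  -0.07105498  0.065     ]
 [ 0.55793584 -0.05277016  0.065     ]
 [ 0.5303061  -0.0276647   0.065     ]
 [ 0.50422845 -0.04687801  0.065     ]]
```

```bash
python3 -m handwheel '[{"tx":0.25,"ty":-0.6,"az":-0.09},{"tx":0.25,"ty":-0.6,"az":-0.09},{"tx":0.25,"ty":-0.6,"az":-0.09},{"tx":0.25,"ty":-0.6,"az":-0.09},{"tx":0.25,"ty":-0.6,"az":-0.09},{"tx":0.25,"ty":-0.6,"az":-0.09},{"tx":0.25,"ty":-0.6,"az":-0.09},{"tx":0.2,"ty":-0.6,"az":-0.09},{"ty":-0.6,"az":-0.09},{"ty":-0.6,"az":-0.09},{"ty":-0.6,"az":-0.09},{"ty":-0.6,"az":-0.09}]' 80; python3 -c "
from rig import *
o=observe();print(o['joint_pos'],o['time'])"
```

```text
[ 1.16997702e+00  4.23084051e-01  1.62989586e+00  1.63525172e-05
  1.08859160e+00 -1.89649829e-02] 1.1invalid input at $[0]: expected keys tx, ty, tz, ax, ay, az, gripper
```

All keys are required in every row.

```bash
python3 -m handwheel '[{"tx":0.25,"ty":-0.6,"tz":0,"ax":0,"ay":0,"az":-0.09,"gripper":-1},{"tx":0.25,"ty":-0.6,"tz":0,"ax":0,"ay":0,"az":-0.09,"gripper":-1},{"tx":0.25,"ty":-0.6,"tz":0,"ax":0,"ay":0,"az":-0.09,"gripper":-1},{"tx":0.25,"ty":-0.6,"tz":0,"ax":0,"ay":0,"az":-0.09,"gripper":-1},{"tx":0.25,"ty":-0.6,"tz":0,"ax":0,"ay":0,"az":-0.09,"gripper":-1},{"tx":0.25,"ty":-0.6,"tz":0,"ax":0,"ay":0,"az":-0.09,"gripper":-1},{"tx":0.25,"ty":-0.6,"tz":0,"ax":0,"ay":0,"az":-0.09,"gripper":-1},{"tx":0.2,"ty":-0.6,"tz":0,"ax":0,"ay":0,"az":-0.09,"gripper":-1},{"tx":0,"ty":-0.6,"tz":0,"ax":0,"ay":0,"az":-0.09,"gripper":-1},{"tx":0,"ty":-0.6,"tz":0,"ax":0,"ay":0,"az":-0.09,"gripper":-1},{"tx":0,"ty":-0.6,"tz":0,"ax":0,"ay":0,"az":-0.09,"gripper":-1},{"tx":0,"ty":-0.6,"tz":0,"ax":0,"ay":0,"az":-0.09,"gripper":-1}]' 80
cat > st.py <<'E'
from h import *
from scipy.spatial.transform import Rotation as R
o=observe();M=R.from_rotvec(o['tcp_rot']).as_matrix()
print('t',round(o['time'],2),'p',np.round(o['tcp_pos'],4),'yawY',round(np.degrees(np.arctan2(M[1,1],M[0,1])),2),'zax',np.round(M[:,2],3),'F',np.round(o['wrist_force'],2),'T',np.round(o['torque'],2),'w',round(o['grip_width'],4),'j',np.round(o['joint_pos'],2))
E
python3 st.py
```

```text
time: 2.3
tcp_pos: [0.3819, 0.0276, 0.2587]
tcp_rot: [2.745, 1.51, 0.016]
wrist_force: [1.5, 0.7, 0.7]
grip_width: 0.0851
t 2.3 p [0.3819 0.0276 0.2587] yawY -32.38 zax [ 0.013 -0.003 -1.   ] F [1.48 0.68 0.65] T [ 0.01 -0.01 -0.07] w 0.0851 j [ 0.04  0.04  2.13 -0.    0.95  0.61]
```

```bash
python3 -m handwheel '[{"tx":0,"ty":-0.6,"tz":0,"ax":0,"ay":0,"az":-0.09,"gripper":-1},{"tx":0,"ty":-0.6,"tz":-0.3,"ax":0,"ay":0,"az":-0.09,"gripper":-1},{"tx":0,"ty":-0.5,"tz":-0.4,"ax":0,"ay":0,"az":-0.08,"gripper":-1},{"tx":0,"ty":-0.3,"tz":-0.4,"ax":0,"ay":0,"az":-0.05,"gripper":-1},{"tx":0,"ty":0,"tz":0,"ax":0,"ay":0,"az":0,"gripper":-1},{"tx":0,"ty":0,"tz":0,"ax":0,"ay":0,"az":0,"gripper":-1}]'; python3 st.py
```

```text
time: 2.9
tcp_pos: [0.3832, -0.1323, 0.1778]
tcp_rot: [3.031, 0.753, 0.025]
wrist_force: [0.1, -0.1, 0.2]
grip_width: 0.0849
t 2.9 p [ 0.3832 -0.1323  0.1778] yawY -62.1 zax [ 0.02  -0.014 -1.   ] F [ 0.12 -0.05  0.18] T [-0.01  0.04 -0.  ] w 0.0849 j [-0.36  0.22  2.17 -0.01  0.73  0.73]
```

```bash
python3 -m handwheel '[{"tx":0.04,"ty":0.05,"tz":-0.4,"ax":0.009,"ay":0.013,"az":0,"gripper":-1},{"tx":0,"ty":0,"tz":-0.4,"ax":0,"ay":0,"az":0,"gripper":-1},{"tx":0,"ty":0,"tz":-0.3,"ax":0,"ay":0,"az":0,"gripper":-1},{"tx":0,"ty":0,"tz":-0.2,"ax":0,"ay":0,"az":0,"gripper":-1},{"tx":0,"ty":0,"tz":0,"ax":0,"ay":0,"az":0,"gripper":-1}]'; python3 st.py
python3 - <<'E'
from h import *
for n in("top","side"):
    im,d=grab_frame(n)
    a=im[150:270,280:400] if n=="top" else im[170:270,240:360]
    cv2.imwrite(f"pics/{n}1.png",cv2.resize(bgr(a),None,fx=5,fy=5,interpolation=cv2.INTER_CUBIC))
E
```

```text
time: 3.4
tcp_pos: [0.3921, -0.1257, 0.0835]
tcp_rot: [3.039, 0.774, 0.016]
wrist_force: [-0.0, -0.4, 0.3]
grip_width: 0.0851
t 3.4 p [ 0.3921 -0.1257  0.0835] yawY -61.43 zax [ 0.011 -0.003 -1.   ] F [-0.02 -0.43  0.32] T [ 0.01  0.03 -0.01] w 0.0851 j [-0.34  0.44  2.19  0.    0.49  0.73]
```

View pics/top1.png

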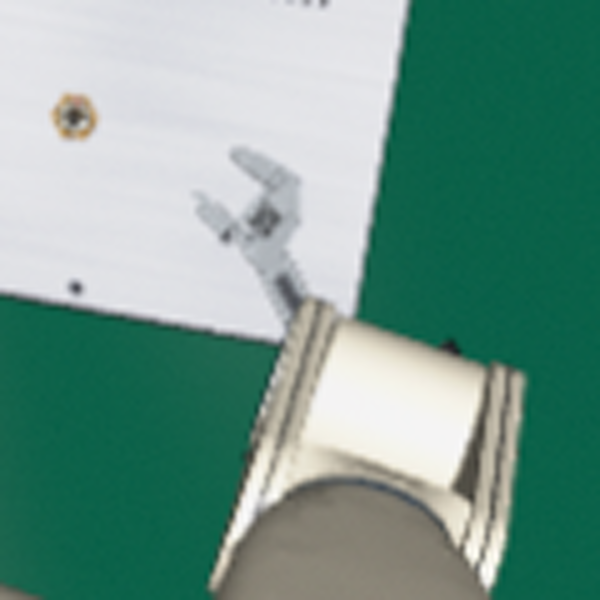

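View pics/side1.png

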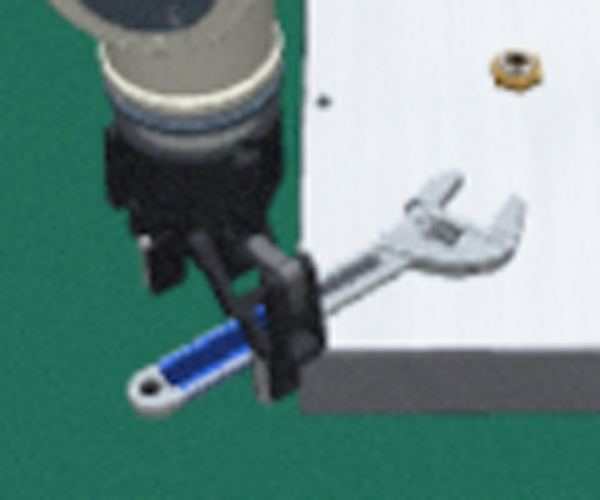

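The handle lies between the fingers: in the side zoom the near finger is at (285,330) and the far one at (165,260). I'll lower and grip.

```bash
python3 -m handwheel '[{"tx":-0.06,"ty":-0.02,"tz":-0.15,"ax":0.002,"ay":0.007,"az":0,"gripper":-1},{"tx":0,"ty":0,"tz":-0.06,"ax":0,"ay":0,"az":0,"gripper":-1},{"tx":0,"ty":0,"tz":0,"ax":0,"ay":0,"az":0,"gripper":-1}]'; python3 st.py
```

```text
time: 3.8
tcp_pos: [0.3902, -0.1278, 0.0707]
tcp_rot: [3.04, 0.777, 0.01]
wrist_force: [0.8, -0.2, -0.3]
grip_width: 0.0852
t 3.8 p [ 0.3902 -0.1278  0.0707] yawY -61.34 zax [ 0.007 -0.003 -1.   ] F [ 0.79 -0.24 -0.32] T [-0.    0.02  0.01] w 0.0852 j [-0.35  0.47  2.2   0.    0.47  0.72]
```

```bash
python3 -m handwheel '[{"tx":-0.03,"ty":0,"tz":-0.08,"ax":0.001,"ay":0.005,"az":0,"gripper":-1},{"tx":0,"ty":0,"tz":-0.02,"ax":0,"ay":0,"az":0,"gripper":0},{"tx":0,"ty":0,"tz":0,"ax":0,"ay":0,"az":0,"gripper":0.5},{"tx":0,"ty":0,"tz":0,"ax":0,"ay":0,"az":0,"gripper":1},{"tx":0,"ty":0,"tz":0,"ax":0,"ay":0,"az":0,"gripper":1},{"tx":0,"ty":0,"tz":0,"ax":0,"ay":0,"az":0,"gripper":1},{"tx":0,"ty":0,"tz":0,"ax":0,"ay":0,"az":0,"gripper":1},{"tx":0,"ty":0,"tz":0,"ax":0,"ay":0,"az":0,"gripper":1}]' 80; python3 st.py
```

```text
time: 4.6
tcp_pos: [0.3881, -0.1282, 0.0633]
tcp_rot: [3.043, 0.776, -0.001]
wrist_force: [0.6, 0.0, -1.6]
grip_width: 0.0244
t 4.6 p [ 0.3881 -0.1282  0.0633] yawY -61.37 zax [-0.    -0.001 -1.   ] F [ 0.58  0.02 -1.6 ] T [ 0.   -0.04  0.01] w 0.0244 j [-0.35  0.49  2.2  -0.    0.45  0.73]
```

```bash
python3 -m handwheel '[{"tx":0,"ty":0,"tz":0.1,"ax":0,"ay":0,"az":0,"gripper":1},{"tx":-0.1,"ty":0.1,"tz":0,"ax":0,"ay":0,"az":-0.02,"gripper":1},{"tx":-0.1,"ty":0.3,"tz":0,"ax":0,"ay":0,"az":-0.05,"gripper":1},{"tx":0,"ty":0.4,"tz":0,"ax":0,"ay":0,"az":-0.06,"gripper":1},{"tx":0,"ty":0.4,"tz":0,"ax":0,"ay":0,"az":-0.06,"gripper":1},{"tx":0,"ty":0.4,"tz":0,"ax":0,"ay":0,"az":-0.05,"gripper":1},{"tx":0,"ty":0.2,"tz":0,"ax":0,"ay":0,"az":-0.03,"gripper":1},{"tx":0,"ty":0,"tz":0,"ax":0,"ay":0,"az":0,"gripper":1},{"tx":0,"ty":0,"tz":0,"ax":0,"ay":0,"az":0,"gripper":1}]'; python3 st.py
python3 - <<'E'
from h import *
a={}
for n in("top","side"):
    im=np.mean([grab_frame(n)[0].astype(np.float32) for _ in range(4)],0);a[n]=im
    c=im[140:240,255:355] if n=="top" else im[140:240,280:380]
    cv2.imwrite(f"pics/{n}2.png",cv2.resize(bgr(c.astype(np.uint8)),None,fx=6,fy=6,interpolation=cv2.INTER_CUBIC))
np.savez("pics/avg2.npz",**a)
E
```

```text
time: 5.5
tcp_pos: [0.3692, 0.0109, 0.0725]
tcp_rot: [-3.14, -0.091, 0.012]
wrist_force: [0.4, -0.9, -4.0]
grip_width: 0.0245
t 5.5 p [0.3692 0.0109 0.0725] yawY -86.67 zax [-0.007 -0.    -1.   ] F [ 0.41 -0.95 -3.99] T [-0.04  0.34 -0.02] w 0.0245 j [-0.    0.44  2.27 -0.    0.44  1.51]
```

View pics/top2.png

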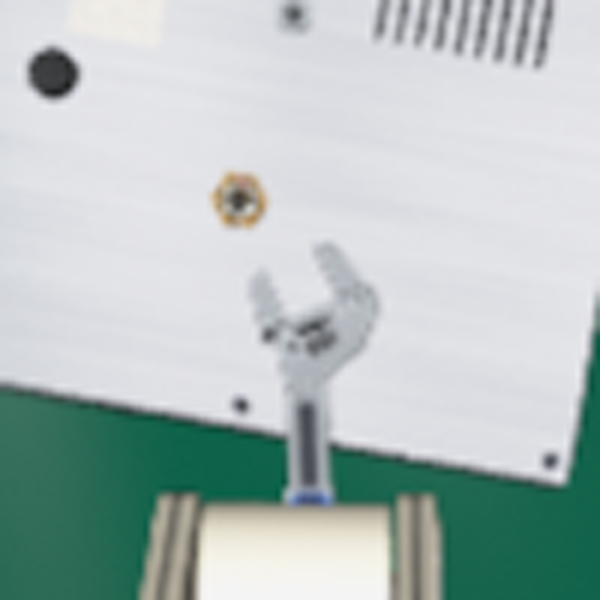

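View pics/side2.png

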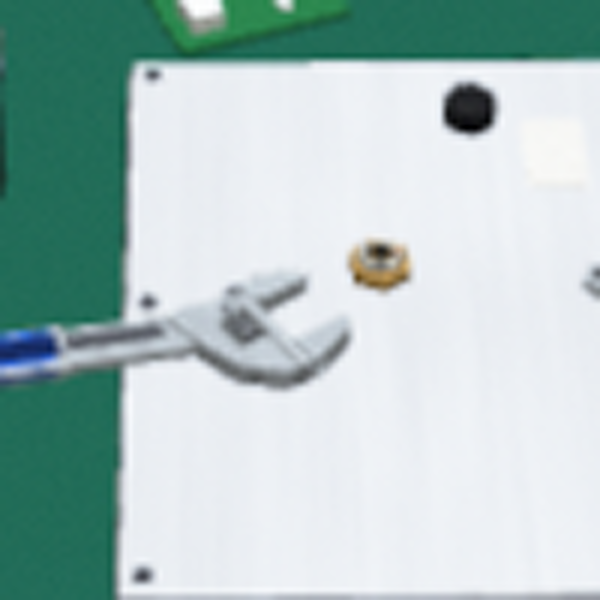

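Run:
```python
from h import *
f=lambda x,y:(x/6+255-.42,y/6+140-.42)
s=lambda x,y:(x/6+280-.42,y/6+140-.42)
# top: worm, fixed tip, sliding tip, 
print("top",np.round(cast("top",[f(317,335),f(325,243),f(262,272),f(307,405),f(307,480)],.075),4))
print("side",np.round(cast("side",[s(240,325),s(347,320),s(305,275)],.075),4))
print("nut top/side",cast("top",[f(240,199)],.0645),cast("side",[s(380,255)],.0645))
a=np.load("pics/avg2.npz")
g=a["top"].mean(2)
w=np.clip(150-g,0,None);m=np.zeros_like(w);m[186:204,298:318]=1
print(np.round(g[188:202,298:318]).astype(int))
```

```text
top [[0.5075 0.0086 0.075 ]
 [0.5564 0.0046 0.075 ]
 [0.5409 0.0379 0.075 ]
 [0.4704 0.0137 0.075 ]
 [0.4308 0.0135 0.075 ]]
side [[0.5095 0.0074 0.075 ]
 [0.5574 0.0017 0.075 ]
 [0.5449 0.0344 0.075 ]]
nut top/side [[0.58122392 0.05037089 0.0645    ]] [[0.58451131 0.05263859 0.0645    ]]
[[187 189 193 215 226 227 227 228 228 228 228 228 201 178 167 174 173 178
  166 197]
 [189 186 190 215 226 226 226 226 226 227 227 225 205 184 170 178 166 178
  180 185]
 [190 186 191 197 217 226 226 226 226 220 216 207 198 188 182 196 180 180
  189 178]
 [189 187 185 190 216 227 227 221 214 202 194 194 188 199 192 194 192 187
  188 178]
 [184 187 186 195 203 212 210 199 192 178 166 163 177 195 192 186 186 187
  192 187]
 [194 199 186 163 173 190 188 168 150 124 120 131 172 188 187 187 186 186
  185 202]
 [197 163 158 160 175 170 150 121  94  74 101 150 171 183 186 186 185 188
  172 206]
 [184 108 115 162 197 185 142 100 126 141 124 132 140 173 187 185 183 183
  190 216]
 [183 118 141 174 197 183 177 171 147 131 115 108 118 163 184 183 181 171
  204 225]
 [211 195 193 192 182 143 162 171 117 105 108 108 145 172 181 182 177 175
  209 225]
 [226 226 218 205 188 162 165 176 133 111 140 154 173 182 182 173 172 197
  219 224]
 [227 227 227 214 195 188 186 191 172 152 171 181 181 181 172 180 202 219
  224 224]
 [227 227 227 205 186 187 185 182 181 181 180 180 181 176 189 211 223 226
  225 224]
 [225 226 226 204 187 184 182 180 180 180 181 185 177 192 218 225 225 225
  225 224]]
```

Run:
```python
from h import *
a=np.load("pics/avg2.npz")["top"].mean(2)
yaw=np.radians(25.8);ex=np.array([np.cos(yaw),np.sin(yaw)]);ey=np.array([-ex[1],ex[0]])
nut=np.array([.5811,.0510])
# profiles across the mouth: sample world lines along ey at several distances, z=.077 top of head
m=lambda P:proj("top",P)
o=np.array([.3692,.0109])+.1697*np.array([.9983,.0576])
for x in(-8,-4,0,4,8):
    ys=np.arange(-24,27,1.)
    P=np.array([np.r_[o+ex*x*1e-3+ey*y*1e-3,.075] for y in ys]);uv=m(P).astype(np.float32)
    v=cv2.remap(a.astype(np.float32),uv[:,0].copy(),uv[:,1].copy(),cv2.INTER_LINEAR).ravel()
    ok=v>207
    # edges around centre
    i=np.argmin(abs(ys-1)); l=i
    while v[l]>207:l-=1
    r=i
    while v[r]>207:r+=1
    L=ys[l]+(207-v[l])/(v[l+1]-v[l]);Rr=ys[r]-(207-v[r])/(v[r-1]-v[r])
    print(x,round(L,2),round(Rr,2),"mid",round((L+Rr)/2,2),"w",round(Rr-L,2))
d=nut-o;print("o",o,"nut in wrench frame mm",1e3*d@ex,1e3*d@ey)
```

```text
-8 -14.06 12.57 mid -0.75 w 26.63
-4 -14.12 12.42 mid -0.85 w 26.54
0 -13.96 12.58 mid -0.69 w 26.54
4 -14.12 12.56 mid -0.78 w 26.68
8 -14.64 13.08 mid -0.78 w 27.72
o [0.53861151 0.02067472] nut in wrench frame mm 51.45169006870803 8.810106618657365
```

```bash
python3 -m handwheel '[{"tx":0.1,"ty":0.16,"tz":-0.05,"ax":0,"ay":-0.004,"az":0,"gripper":1},{"tx":0.08,"ty":0.05,"tz":-0.04,"ax":0,"ay":0,"az":0,"gripper":1},{"tx":0,"ty":0,"tz":0,"ax":0,"ay":0,"az":0,"gripper":1},{"tx":0,"ty":0,"tz":0,"ax":0,"ay":0,"az":0,"gripper":1}]'; python3 st.py
```

```text
time: 6.3
tcp_pos: [0.3837, 0.0255, 0.0654]
tcp_rot: [3.14, 0.084, -0.001]
wrist_force: [0.1, 0.3, -3.0]
grip_width: 0.0244
t 6.3 p [0.3837 0.0255 0.0654] yawY -86.92 zax [-0.001 -0.    -1.   ] F [ 0.06  0.33 -3.04] T [-0.02  0.27  0.02] w 0.0244 j [ 0.04  0.47  2.25 -0.    0.43  1.55]
```

```bash
python3 -m handwheel '[{"tx":0.035,"ty":0.06,"tz":-0.015,"ax":0,"ay":-0.001,"az":0,"gripper":1},{"tx":0,"ty":0,"tz":0,"ax":0,"ay":0,"az":0,"gripper":1},{"tx":0,"ty":0,"tz":0,"ax":0,"ay":0,"az":0,"gripper":1}]'; python3 st.py
cat > mouth.py <<'E'
from h import *
from scipy.spatial.transform import Rotation as R
import sys
im=np.mean([grab_frame("top")[0].astype(np.float32) for _ in range(4)],0);np.save("pics/last.npy",im)
ob=observe();M=R.from_rotvec(ob['tcp_rot']).as_matrix();yd=np.degrees(np.arctan2(M[1,1],M[0,1]))+112.5
a=im.mean(2);yaw=np.radians(yd);ex=np.array([np.cos(yaw),np.sin(yaw)]);ey=np.array([-ex[1],ex[0]])
h=yaw+np.radians(-22.5);o=ob['tcp_pos'][:2]+.1697*np.array([np.cos(h),np.sin(h)])
z=.067
for x in(-10,-6,-2,2,6,9):
    ys=np.arange(-24,27,1.)
    uv=proj("top",[np.r_[o+ex*x*1e-3+ey*y*1e-3,z] for y in ys]).astype(np.float32)
    v=cv2.remap(a.astype(np.float32),uv[:,0].copy(),uv[:,1].copy(),cv2.INTER_LINEAR).ravel()
    i=np.argmin(abs(ys+1));l=r=i
    while l>0 and v[l]>207:l-=1
    while r<len(v)-1 and v[r]>207:r+=1
    print(x,ys[l],ys[r],"mid",(ys[l]+ys[r])/2)
d=np.array([.5811,.0510])-o
print("yaw",yd,"nut in wrench",1e3*d@ex,1e3*d@ey,"ex",ex)
cv2.imwrite(sys.argv[1],cv2.resize(bgr(im[140:220,260:340].astype(np.uint8)),None,fx=7,fy=7,interpolation=cv2.INTER_CUBIC))
E
python3 mouth.py pics/top3.png
```

```text
time: 6.6
tcp_pos: [0.3864, 0.0299, 0.0643]
tcp_rot: [3.14, 0.084, 0.002]
wrist_force: [-0.3, 0.3, -3.0]
grip_width: 0.0245
t 6.6 p [0.3864 0.0299 0.0643] yawY -86.95 zax [ 0.001 -0.    -1.   ] F [-0.26  0.31 -3.02] T [-0.    0.24 -0.07] w 0.0245 j [ 0.05  0.47  2.24 -0.    0.43  1.56]
-10 -17.0 13.0 mid -2.0
-6 -16.0 12.0 mid -2.0
-2 -15.0 13.0 mid -1.0
2 -14.0 12.0 mid -1.0
6 -14.0 14.0 mid 0.0
9 -14.0 14.0 mid 0.0
yaw 25.546854727361364 nut in wrench 28.06839278716543 0.05256186184350753 ex [0.90223292 0.43124906]
```

View pics/top3.png

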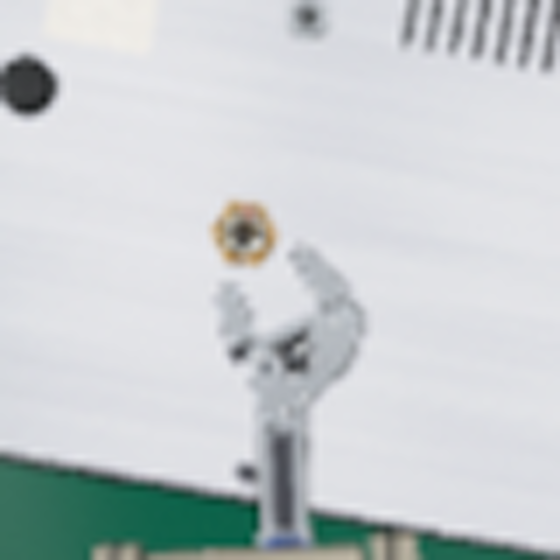

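```bash
cat > mouth2.py <<'E'
from h import *
from scipy.spatial.transform import Rotation as R
def run(a,tp,yd,z,th):
    yaw=np.radians(yd);ex=np.array([np.cos(yaw),np.sin(yaw)]);ey=np.array([-ex[1],ex[0]])
    h=yaw+np.radians(-22.5);o=tp+.1697*np.array([np.cos(h),np.sin(h)])
    res=[]
    for x in range(-8,11,2):
        ys=np.arange(-24,27,.25)
        uv=proj("top",[np.r_[o+ex*x*1e-3+ey*y*1e-3,z] for y in ys]).astype(np.float32)
        v=cv2.remap(a.astype(np.float32),uv[:,0].copy(),uv[:,1].copy(),cv2.INTER_CUBIC).ravel()
        i=np.argmin(abs(ys+1));l=r=i
        while l>0 and v[l]>th:l-=1
        while r<len(v)-1 and v[r]>th:r+=1
        res.append((x,ys[l],ys[r]))
    r=np.array(res);print(th,np.c_[r,(r[:,1]+r[:,2])/2].T,"slopes",np.polyfit(r[:,0],r[:,1],1),np.polyfit(r[:,0],r[:,2],1))
if __name__=="__main__":
    a=np.load("pics/avg2.npz")["top"].mean(2)
    for th in(205,212):run(a,np.array([.3692,.0109]),25.83,.075,th)
    a=np.load("pics/last.npy").mean(2)
    for th in(205,212):run(a,np.array([.3864,.0299]),25.55,.067,th)
E
python3 mouth2.py
```

```text
205 [[ -8.     -6.     -4.     -2.      0.      2.      4.      6.      8.
   10.   ]
 [-14.75  -15.25  -14.25  -14.    -14.5   -15.25  -14.25  -14.25  -15.
  -16.75 ]
 [ 13.     13.25   12.5    12.25   13.     13.25   12.75   12.75   13.25
   15.5  ]
 [ -0.875  -1.     -0.875  -0.875  -0.75   -1.     -0.75   -0.75   -0.875
   -0.625]] slopes [ -0.05378788 -14.77121212] [ 0.07727273 13.07272727]
212 [[ -8.     -6.     -4.     -2.      0.      2.      4.      6.      8.
   10.   ]
 [-13.75  -14.    -13.5   -13.25  -13.5   -14.25  -13.5   -13.5   -14.
  -15.5  ]
 [ 12.     12.5    11.75   11.5    12.     12.5    11.75   11.75   12.25
   13.   ]
 [ -0.875  -0.75   -0.875  -0.875  -0.75   -0.875  -0.875  -0.875  -0.875
   -1.25 ]] slopes [ -0.05227273 -13.82272727] [ 0.02575758 12.07424242]
205 [[ -8.     -6.     -4.     -2.      0.      2.      4.      6.      8.
   10.   ]
 [-16.    -15.5   -15.75  -15.    -14.    -14.    -14.25  -13.75  -13.25
  -13.75 ]
 [ 11.25   11.5    12.5    12.5    11.5    12.5    13.75   13.75   13.5
   16.   ]
 [ -2.375  -2.     -1.625  -1.25   -1.25   -0.75   -0.25    0.      0.125
    1.125]] slopes [  0.14621212 -14.67121212] [ 0.20530303 12.66969697]
212 [[ -8.     -6.     -4.     -2.      0.      2.      4.      6.      8.
   10.   ]
 [-14.5   -14.5   -14.75  -14.    -13.25  -13.5   -13.5   -13.    -12.5
   -1.   ]
 [ 10.75   10.5    11.75   11.75   10.75   11.5    13.     12.75   12.25
   -1.   ]
 [ -1.875  -2.     -1.5    -1.125  -1.25   -1.     -0.25   -0.125  -0.125
   -1.   ]] slopes [  0.44090909 -12.89090909] [-0.25454545 10.65454545]
```

```bash
python3 - <<'E'
from h import *
im=np.mean([grab_frame("side")[0].astype(np.float32) for _ in range(4)],0);np.save("pics/side3.npy",im)
cv2.imwrite("pics/side3.png",cv2.resize(bgr(im[150:220,290:380].astype(np.uint8)),None,fx=8,fy=8,interpolation=cv2.INTER_CUBIC))
a=np.load("pics/last.npy");cv2.imwrite("pics/top3b.png",cv2.resize(bgr(a[165:215,280:330].astype(np.uint8)),None,fx=12,fy=12,interpolation=cv2.INTER_CUBIC))
E
python3 st.py
```

```text
t 7.0 p [0.3864 0.0298 0.0643] yawY -86.96 zax [ 0.001 -0.    -1.   ] F [-0.49  0.54 -3.02] T [0.03 0.17 0.02] w 0.0249 j [ 0.05  0.47  2.24 -0.    0.43  1.56]
```

View pics/side3.png

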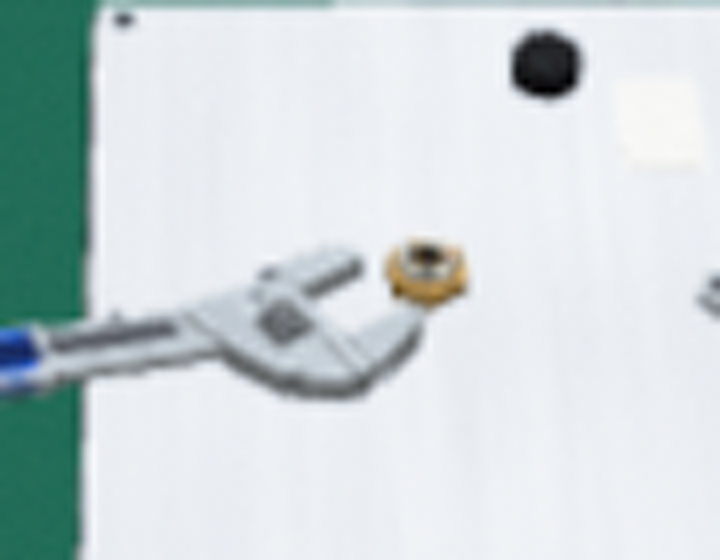

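View pics/top3b.png

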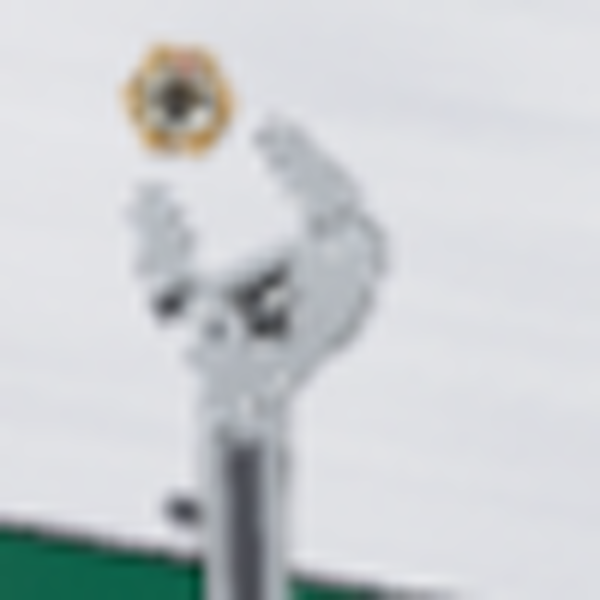

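Run:
```python
from h import *
for f,z in(("avg2",.072),("last",.066)):
    a=(np.load("pics/avg2.npz")["top"] if f=="avg2" else np.load("pics/last.npy")).mean(2)
    # dark slot centroid per row
    r0=207 if f=="avg2" else 202
    pts=[]
    for r in range(r0,r0+14):
        seg=np.clip(150-a[r,295:312],0,None); 
        if seg.sum()>50: pts.append(((seg*np.arange(295,312)).sum()/seg.sum(),r))
    pts=np.array(pts);P=cast("top",pts,z)[:,:2]
    k=np.polyfit(P[:,0],P[:,1],1);print(f,np.round(pts[:,0],2),"slope deg",np.degrees(np.arctan(k[0])),"res",np.std(P[:,1]-np.polyval(k,P[:,0])),P.mean(0))
```

```text
avg2 [300.51 304.31 305.68 305.72 302.95 299.41 299.77 301.24 301.7  301.59
 301.55 301.47 301.46 301.19] slope deg -10.700860020704269 res 0.005441134633479277 [0.45014598 0.02546039]
last [299.89 299.8  299.79 299.91 299.95 298.14 299.07 300.01 300.05 298.61
 297.65 299.99 303.79 304.64] slope deg 11.624145835336199 res 0.005281656540893218 [0.46632801 0.03196243]
```

Run:
```python
from h import *
for f,z,c0 in(("avg2",.072,306),("last",.066,300)):
    A=(np.load("pics/avg2.npz")["top"] if f=="avg2" else np.load("pics/last.npy"))
    a=A.mean(2);sat=A.max(2)-A.min(2)
    pts=[]
    for r in range(200,226):
        s=slice(c0-4,c0+5);seg=np.clip(150-a[r,s],0,None)*(sat[r,s]<40)
        if seg.sum()>100: pts.append(((seg*np.arange(c0-4,c0+5)).sum()/seg.sum(),r))
    pts=np.array(pts);print(np.round(pts.T,2).tolist())
    P=cast("top",pts,z)[:,:2]
    k=np.polyfit(P[:,0],P[:,1],1);print(f,"slope deg",np.degrees(np.arctan(k[0])),"res",np.std(P[:,1]-np.polyval(k,P[:,0])),P.mean(0))
```

```text
[[305.61, 305.68, 305.72, 305.76, 305.68, 304.75, 307.25, 306.16, 306.13, 306.1, 306.06, 306.06, 306.03, 306.52], [208.0, 209.0, 210.0, 211.0, 212.0, 213.0, 214.0, 215.0, 216.0, 217.0, 218.0, 219.0, 220.0, 224.0]]
avg2 slope deg 3.3083083806250753 res 0.001500543705034523 [0.44632985 0.01299893]
[[299.89, 299.8, 299.79, 299.91, 299.95, 299.4, 299.63, 300.01, 300.05, 299.23, 299.99, 300.96, 300.06, 301.44, 300.44, 299.64], [202.0, 203.0, 204.0, 205.0, 206.0, 207.0, 208.0, 209.0, 210.0, 211.0, 212.0, 213.0, 214.0, 215.0, 217.0, 218.0]]
last slope deg 2.859335541764999 res 0.0015472770693561973 [0.46274411 0.03219679]
```

```bash
python3 -m handwheel '[{"tx":-0.005,"ty":0.01,"tz":0,"ax":0,"ay":0,"az":0,"gripper":1},{"tx":0.048,"ty":0.023,"tz":0,"ax":0,"ay":0,"az":0,"gripper":1},{"tx":0.048,"ty":0.023,"tz":0,"ax":0,"ay":0,"az":0,"gripper":1},{"tx":0,"ty":0,"tz":0,"ax":0,"ay":0,"az":0,"gripper":1}]'; python3 st.py;python3 -m handwheel '[{"tx":0.048,"ty":0.023,"tz":0,"ax":0,"ay":0,"az":0,"gripper":1},{"tx":0.048,"ty":0.023,"tz":0,"ax":0,"ay":0,"az":0,"gripper":1},{"tx":0,"ty":0,"tz":0,"ax":0,"ay":0,"az":0,"gripper":1}]'; python3 st.py
```

```text
time: 7.4
tcp_pos: [0.3937, 0.0343, 0.0643]
tcp_rot: [3.14, 0.082, 0.002]
wrist_force: [0.6, -0.7, -3.1]
grip_width: 0.0244
t 7.4 p [0.3937 0.0343 0.0643] yawY -87.0 zax [ 0.001 -0.    -1.   ] F [ 0.61 -0.67 -3.09] T [-0.05  0.04 -0.05] w 0.0244 j [ 0.06  0.48  2.23 -0.    0.44  1.58]
time: 7.7
tcp_pos: [0.4017, 0.0381, 0.0643]
tcp_rot: [3.14, 0.082, 0.002]
wrist_force: [0.8, -1.1, -2.8]
grip_width: 0.0247
t 7.7 p [0.4017 0.0381 0.0643] yawY -87.0 zax [ 0.001 -0.    -1.   ] F [ 0.77 -1.13 -2.78] T [-0.12  0.03 -0.04] w 0.0247 j [ 0.07  0.48  2.21 -0.    0.45  1.58]
```

```bash
cat > look.py <<'E'
from h import *
import sys
k=sys.argv[1]
a=np.mean([grab_frame("top")[0].astype(np.float32) for _ in range(3)],0)
b=np.mean([grab_frame("side")[0].astype(np.float32) for _ in range(3)],0)
np.savez(f"pics/l{k}.npz",top=a,side=b)
A=cv2.resize(bgr(a[160:210,275:325].astype(np.uint8)),None,fx=8,fy=8,interpolation=cv2.INTER_CUBIC)
B=cv2.resize(bgr(b[165:215,310:360].astype(np.uint8)),None,fx=8,fy=8,interpolation=cv2.INTER_CUBIC)
cv2.imwrite(f"pics/l{k}.png",np.hstack([A,B]))
E
python3 look.py 4
```

```text
(no output)
```

View pics/l4.png

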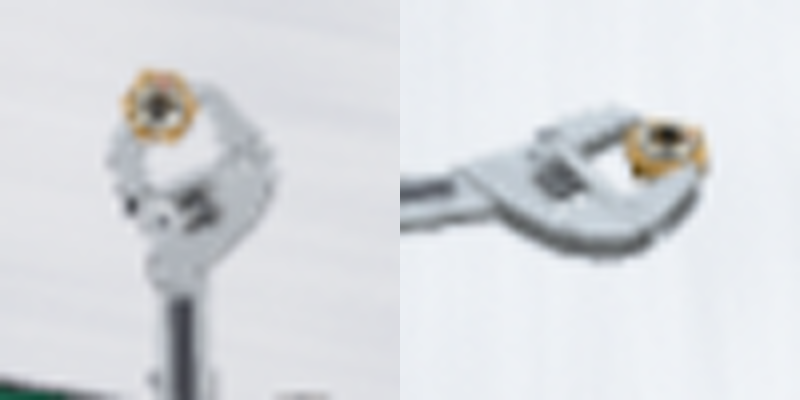

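The nut (top 160,105; side 665,145 in the zooms) is between both jaw tips. I'll carry on.

```bash
python3 -m handwheel '[{"tx":0.048,"ty":0.023,"tz":0,"ax":0,"ay":0,"az":0,"gripper":1},{"tx":0.036,"ty":0.017,"tz":0,"ax":0,"ay":0,"az":0,"gripper":1},{"tx":0,"ty":0,"tz":0,"ax":0,"ay":0,"az":0,"gripper":1}]'; python3 st.py;python3 -m handwheel '[{"tx":0.024,"ty":0.0115,"tz":0,"ax":0,"ay":0,"az":0,"gripper":1},{"tx":0.018,"ty":0.009,"tz":0,"ax":0,"ay":0,"az":0,"gripper":1},{"tx":0,"ty":0,"tz":0,"ax":0,"ay":0,"az":0,"gripper":1}]'; python3 st.py
```

```text
time: 8.3
tcp_pos: [0.4068, 0.041, 0.0642]
tcp_rot: [3.14, 0.081, -0.002]
wrist_force: [0.7, -0.0, -3.1]
grip_width: 0.0244
t 8.3 p [0.4068 0.041  0.0642] yawY -87.04 zax [-0.001 -0.    -1.   ] F [ 0.66 -0.02 -3.1 ] T [-0.03  0.03 -0.01] w 0.0244 j [ 0.07  0.49  2.2  -0.    0.46  1.59]
time: 8.6
tcp_pos: [0.41, 0.0426, 0.0641]
tcp_rot: [3.14, 0.081, -0.003]
wrist_force: [-0.3, -0.1, -2.7]
grip_width: 0.0244
t 8.6 p [0.41   0.0426 0.0641] yawY -87.05 zax [-0.002 -0.    -1.   ] F [-0.33 -0.11 -2.72] T [-0.08  0.12 -0.09] w 0.0244 j [ 0.07  0.49  2.19 -0.    0.46  1.59]
```

```bash
python3 -m handwheel '[{"tx":0.024,"ty":0.0115,"tz":0,"ax":0,"ay":0,"az":0,"gripper":1},{"tx":0,"ty":0,"tz":0,"ax":0,"ay":0,"az":0,"gripper":1}]'; python3 st.py;python3 -m handwheel '[{"tx":0.02,"ty":0.009,"tz":0,"ax":0,"ay":0,"az":0,"gripper":1},{"tx":0,"ty":0,"tz":0,"ax":0,"ay":0,"az":0,"gripper":1}]'; python3 st.py; python3 look.py 5
```

```text
time: 8.8
tcp_pos: [0.412, 0.0436, 0.0641]
tcp_rot: [3.14, 0.081, -0.002]
wrist_force: [1.0, 0.1, -3.6]
grip_width: 0.0249
t 8.8 p [0.412  0.0436 0.0641] yawY -87.05 zax [-0.002 -0.    -1.   ] F [ 0.95  0.07 -3.56] T [-0.02 -0.09 -0.02] w 0.0249 j [ 0.08  0.49  2.18 -0.    0.47  1.6 ]
time: 9.0
tcp_pos: [0.4138, 0.0443, 0.0641]
tcp_rot: [3.14, 0.081, -0.002]
wrist_force: [0.9, -0.3, -3.0]
grip_width: 0.0245
t 9.0 p [0.4138 0.0443 0.0641] yawY -87.04 zax [-0.001 -0.    -1.   ] F [ 0.88 -0.28 -3.02] T [-0.05 -0.03 -0.01] w 0.0245 j [ 0.08  0.49  2.18 -0.    0.47  1.6 ]
```

View pics/l5.png

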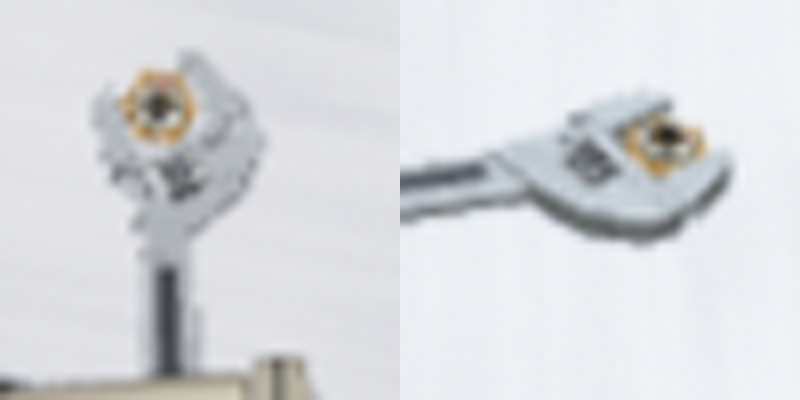

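```bash
python3 -m handwheel '[{"tx":0.014,"ty":0.007,"tz":0,"ax":0,"ay":0,"az":0,"gripper":1},{"tx":0,"ty":0,"tz":0,"ax":0,"ay":0,"az":0,"gripper":1}]'; python3 st.py;python3 -m handwheel '[{"tx":0.014,"ty":0.007,"tz":0,"ax":0,"ay":0,"az":0,"gripper":1},{"tx":0,"ty":0,"tz":0,"ax":0,"ay":0,"az":0,"gripper":1}]'; python3 st.py
```

```text
time: 9.5
tcp_pos: [0.4143, 0.0448, 0.0641]
tcp_rot: [3.14, 0.081, -0.004]
wrist_force: [-0.3, -0.7, -2.4]
grip_width: 0.0246
t 9.5 p [0.4143 0.0448 0.0641] yawY -87.06 zax [-0.002 -0.    -1.   ] F [-0.28 -0.73 -2.37] T [-0.03 -0.09 -0.03] w 0.0246 j [ 0.08  0.5   2.18 -0.    0.47  1.6 ]
time: 9.7
tcp_pos: [0.4146, 0.0453, 0.0639]
tcp_rot: [3.14, 0.08, -0.006]
wrist_force: [-0.2, 0.5, -2.3]
grip_width: 0.0244
t 9.7 p [0.4146 0.0453 0.0639] yawY -87.07 zax [-0.004 -0.    -1.   ] F [-0.21  0.48 -2.33] T [-0.1  -0.07 -0.04] w 0.0244 j [ 0.08  0.5   2.18 -0.    0.47  1.6 ]
```

```bash
python3 -m handwheel '[{"tx":0,"ty":0,"tz":-0.01,"ax":0,"ay":0,"az":0,"gripper":1},{"tx":0,"ty":0,"tz":0,"ax":0,"ay":0,"az":0,"gripper":0},{"tx":0,"ty":0,"tz":0,"ax":0,"ay":0,"az":0,"gripper":0},{"tx":0,"ty":0,"tz":0,"ax":0,"ay":0,"az":0,"gripper":0},{"tx":0,"ty":0,"tz":0,"ax":0,"ay":0,"az":0,"gripper":0}]' 40; python3 st.py; python3 look.py 6
```

```text
time: 10.2
tcp_pos: [0.4158, 0.0454, 0.0636]
tcp_rot: [3.14, 0.081, -0.002]
wrist_force: [0.9, 0.4, -0.4]
grip_width: 0.0428
t 10.2 p [0.4158 0.0454 0.0636] yawY -87.05 zax [-0.001 -0.    -1.   ] F [ 0.89  0.36 -0.41] T [-0.08 -0.05  0.03] w 0.0428 j [ 0.08  0.5   2.18 -0.    0.47  1.6 ]
```

View pics/l6.png

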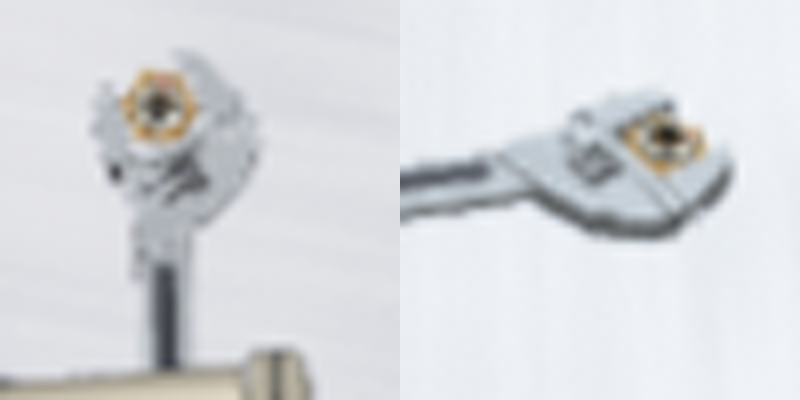

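```bash
python3 -m handwheel '[{"tx":0,"ty":0,"tz":0.4,"ax":0,"ay":0,"az":0,"gripper":0},{"tx":0,"ty":0,"tz":0.5,"ax":0,"ay":0,"az":0,"gripper":0},{"tx":0.4,"ty":0,"tz":0,"ax":0,"ay":0,"az":0.085,"gripper":1},{"tx":0.5,"ty":-0.02,"tz":0,"ax":0,"ay":0,"az":0.085,"gripper":1},{"tx":0.5,"ty":-0.02,"tz":0,"ax":0,"ay":0,"az":0.08,"gripper":1},{"tx":0.3,"ty":0,"tz":0,"ax":0,"ay":0,"az":0,"gripper":1},{"tx":0,"ty":0,"tz":0,"ax":0,"ay":0,"az":0,"gripper":1},{"tx":0,"ty":0,"tz":0,"ax":0,"ay":0,"az":0,"gripper":1}]' 40; python3 st.py
```

```text
time: 11.3
tcp_pos: [0.5449, 0.042, 0.1346]
tcp_rot: [3.055, 0.716, -0.005]
wrist_force: [0.7, -0.1, -0.6]
grip_width: -0.0001
t 11.3 p [0.5449 0.042  0.1346] yawY -63.62 zax [-0.002 -0.005 -1.   ] F [ 0.67 -0.14 -0.59] T [-0.07 -0.05 -0.01] w -0.0001 j [ 0.06  0.48  1.88 -0.01  0.78  1.17]
```

```bash
python3 -m handwheel '[{"tx":0.01,"ty":-0.005,"tz":-0.25,"ax":0.003,"ay":-0.001,"az":0,"gripper":1},{"tx":0,"ty":0,"tz":-0.15,"ax":0,"ay":0,"az":0,"gripper":1},{"tx":0,"ty":0,"tz":0,"ax":0,"ay":0,"az":0,"gripper":1},{"tx":0,"ty":0,"tz":0,"ax":0,"ay":0,"az":0,"gripper":1}]'; python3 st.py
python3 - <<'E'
from h import *
b=grab_frame("side")[0]
cv2.imwrite("pics/s7.png",cv2.resize(bgr(b[120:220,290:390]),None,fx=6,fy=6,interpolation=cv2.INTER_CUBIC))
E
```

```text
time: 11.7
tcp_pos: [0.5408, 0.0417, 0.1032]
tcp_rot: [-3.058, -0.716, 0.009]
wrist_force: [0.3, 0.6, 0.4]
grip_width: 0.0003
t 11.7 p [0.5408 0.0417 0.1032] yawY -63.66 zax [-0.006 -0.    -1.   ] F [0.27 0.64 0.39] T [ 0.    0.   -0.03] w 0.0003 j [0.05 0.53 1.9  0.   0.72 1.17]
```

View pics/s7.png

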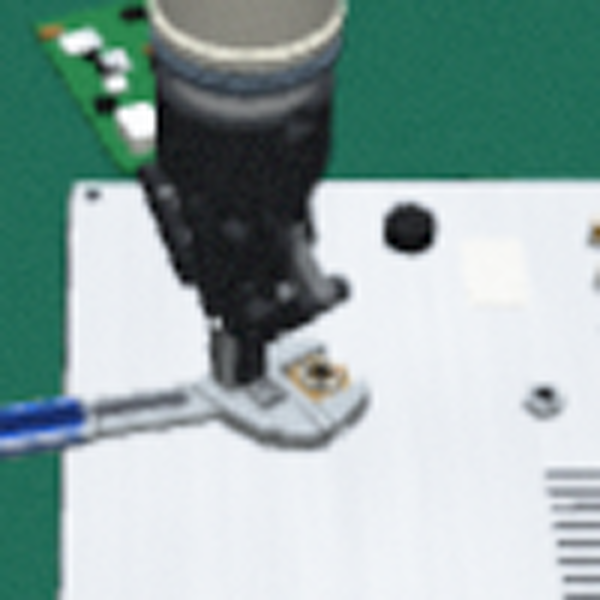

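Run:
```python
from h import *
s=lambda x,y:(x/6+290-.42,y/6+120-.42)
print(cast("side",[s(215,375),s(240,383),s(268,375)],.078),cast("side",[s(268,393)],.070),cast("side",[s(320,372)],.067))
```

```text
[[0.53332717 0.04707421 0.078     ]
 [0.54353232 0.03963096 0.078     ]
 [0.55726862 0.0426093  0.078     ]] [[0.55672315 0.03913083 0.07      ]] [[0.58427416 0.05199832 0.067     ]]
```

```bash
python3 -m handwheel '[{"tx":0.078,"ty":0.017,"tz":-0.04,"ax":0,"ay":-0.004,"az":0,"gripper":1},{"tx":0,"ty":0,"tz":-0.02,"ax":0,"ay":0,"az":0,"gripper":1},{"tx":0,"ty":0,"tz":0,"ax":0,"ay":0,"az":0,"gripper":1}]'; python3 st.py; python3 -m handwheel '[{"tx":0,"ty":0,"tz":-0.02,"ax":0,"ay":0,"az":0,"gripper":1},{"tx":0,"ty":0,"tz":0,"ax":0,"ay":0,"az":0,"gripper":1}]';python3 st.py
```

```text
time: 12.05
tcp_pos: [0.5476, 0.0433, 0.0997]
tcp_rot: [3.058, 0.716, 0.005]
wrist_force: [-0.5, -0.4, -0.2]
grip_width: -0.0
t 12.05 p [0.5476 0.0433 0.0997] yawY -63.65 zax [ 0.003 -0.    -1.   ] F [-0.47 -0.43 -0.2 ] T [ 0.02 -0.06  0.03] w -0.0 j [ 0.06  0.54  1.89 -0.    0.71  1.17]
time: 12.25
tcp_pos: [0.5479, 0.0433, 0.0984]
tcp_rot: [3.058, 0.716, 0.006]
wrist_force: [0.3, 0.4, 0.5]
grip_width: -0.0
t 12.25 p [0.5479 0.0433 0.0984] yawY -63.64 zax [ 0.004 -0.    -1.   ] F [0.26 0.36 0.54] T [-0.01  0.04 -0.01] w -0.0 j [ 0.06  0.55  1.89 -0.    0.7   1.17]
```

```bash
python3 -m handwheel '[{"tx":0,"ty":0,"tz":-0.02,"ax":0,"ay":0.002,"az":0,"gripper":1},{"tx":0,"ty":0,"tz":0,"ax":0,"ay":0,"az":0,"gripper":1}]'; python3 st.py; python3 -m handwheel '[{"tx":0,"ty":0,"tz":-0.012,"ax":0,"ay":0,"az":0,"gripper":1}]';python3 st.py;python3 -m handwheel '[{"tx":0,"ty":0,"tz":-0.012,"ax":0,"ay":0,"az":0,"gripper":1}]';python3 st.py
```

```text
time: 12.45
tcp_pos: [0.5479, 0.0433, 0.0969]
tcp_rot: [3.059, 0.716, 0.001]
wrist_force: [-0.9, 0.4, -0.2]
grip_width: 0.0001
t 12.45 p [0.5479 0.0433 0.0969] yawY -63.65 zax [ 0. -0. -1.] F [-0.89  0.38 -0.17] T [-0.02 -0.03  0.08] w 0.0001 j [ 0.06  0.55  1.89 -0.    0.7   1.17]
time: 12.55
tcp_pos: [0.548, 0.0433, 0.096]
tcp_rot: [3.059, 0.716, 0.001]
wrist_force: [-0.3, 0.3, 0.1]
grip_width: 0.0002
t 12.55 p [0.548  0.0433 0.096 ] yawY -63.65 zax [ 0.001 -0.    -1.   ] F [-0.26  0.33  0.15] T [-0.03 -0.01  0.05] w 0.0002 j [ 0.06  0.55  1.89 -0.    0.7   1.17]
time: 12.65
tcp_pos: [0.548, 0.0433, 0.0953]
tcp_rot: [3.059, 0.716, 0.001]
wrist_force: [-1.2, 0.5, 10.0]
grip_width: 0.0001
t 12.65 p [0.548  0.0433 0.0953] yawY -63.65 zax [ 0.001 -0.    -1.   ] F [-1.23  0.5  10.04] T [-0.    0.43  0.  ] w 0.0001 j [ 0.06  0.55  1.89 -0.    0.7   1.17]
```

```bash
python3 -m handwheel '[{"tx":0.012,"ty":0.006,"tz":-0.009,"ax":0,"ay":0,"az":0,"gripper":1}]';python3 st.py;python3 -m handwheel '[{"tx":0.024,"ty":0.0115,"tz":-0.009,"ax":0,"ay":0,"az":0,"gripper":1}]';python3 st.py;python3 -m handwheel '[{"tx":0.024,"ty":0.0115,"tz":-0.009,"ax":0,"ay":0,"az":0,"gripper":1}]';python3 st.py
```

```text
time: 12.75
tcp_pos: [0.5486, 0.0435, 0.0952]
tcp_rot: [3.058, 0.716, -0.0]
wrist_force: [-4.2, -1.5, 14.6]
grip_width: 0.0
t 12.75 p [0.5486 0.0435 0.0952] yawY -63.64 zax [-0. -0. -1.] F [-4.17 -1.5  14.64] T [-0.24  0.82  0.01] w 0.0 j [ 0.06  0.55  1.89 -0.    0.7   1.17]
time: 12.85
tcp_pos: [0.5499, 0.0441, 0.0952]
tcp_rot: [3.058, 0.716, -0.003]
wrist_force: [-5.1, -2.2, 12.3]
grip_width: -0.0002
t 12.85 p [0.5499 0.0441 0.0952] yawY -63.64 zax [-0.001 -0.001 -1.   ] F [-5.11 -2.22 12.32] T [-0.37  0.85 -0.06] w -0.0002 j [ 0.06  0.56  1.88 -0.    0.71  1.17]
time: 12.95
tcp_pos: [0.551, 0.0447, 0.0953]
tcp_rot: [3.058, 0.716, -0.005]
wrist_force: [-4.6, -2.4, 10.7]
grip_width: 0.0001
t 12.95 p [0.551  0.0447 0.0953] yawY -63.63 zax [-0.003 -0.001 -1.   ] F [-4.57 -2.43 10.71] T [-0.41  0.83  0.  ] w 0.0001 j [ 0.06  0.56  1.88 -0.    0.71  1.17]
```

```bash
python3 -m handwheel '[{"tx":0.034,"ty":0.016,"tz":-0.009,"ax":0,"ay":-0.001,"az":0,"gripper":1},{"tx":0.034,"ty":0.016,"tz":-0.009,"ax":0,"ay":-0.001,"az":0,"gripper":1}]';python3 st.py;python3 -m handwheel '[{"tx":0.034,"ty":0.016,"tz":-0.009,"ax":0,"ay":-0.001,"az":0,"gripper":1},{"tx":0.034,"ty":0.016,"tz":-0.009,"ax":0,"ay":-0.001,"az":0,"gripper":1}]';python3 st.py
```

```text
time: 13.15
tcp_pos: [0.5546, 0.0463, 0.0952]
tcp_rot: [3.057, 0.717, -0.006]
wrist_force: [-5.7, -3.1, 11.7]
grip_width: 0.0003
t 13.15 p [0.5546 0.0463 0.0952] yawY -63.61 zax [-0.003 -0.003 -1.   ] F [-5.68 -3.09 11.67] T [-0.4   0.92 -0.04] w 0.0003 j [ 0.06  0.56  1.87 -0.    0.71  1.18]
time: 13.35
tcp_pos: [0.5582, 0.048, 0.0952]
tcp_rot: [3.056, 0.717, -0.007]
wrist_force: [-5.9, -2.7, 11.7]
grip_width: 0.0
t 13.35 p [0.5582 0.048  0.0952] yawY -63.6 zax [-0.004 -0.004 -1.   ] F [-5.9  -2.7  11.75] T [-0.47  0.92  0.03] w 0.0 j [ 0.07  0.57  1.86 -0.01  0.72  1.18]
```

```bash
python3 -m handwheel '[{"tx":0.034,"ty":0.016,"tz":-0.009,"ax":0.001,"ay":-0.001,"az":0,"gripper":1},{"tx":0.034,"ty":0.016,"tz":-0.008,"ax":0.001,"ay":-0.001,"az":0,"gripper":1}]';python3 st.py; python3 look.py 8
```

```text
time: 13.55
tcp_pos: [0.5623, 0.0498, 0.0951]
tcp_rot: [3.058, 0.718, -0.005]
wrist_force: [-0.9, 0.1, 1.9]
grip_width: 0.0
t 13.55 p [0.5623 0.0498 0.0951] yawY -63.58 zax [-0.003 -0.002 -1.   ] F [-0.9   0.07  1.94] T [-0.05  0.17 -0.05] w 0.0 j [ 0.07  0.57  1.85 -0.    0.72  1.18]
```

View pics/l8.png

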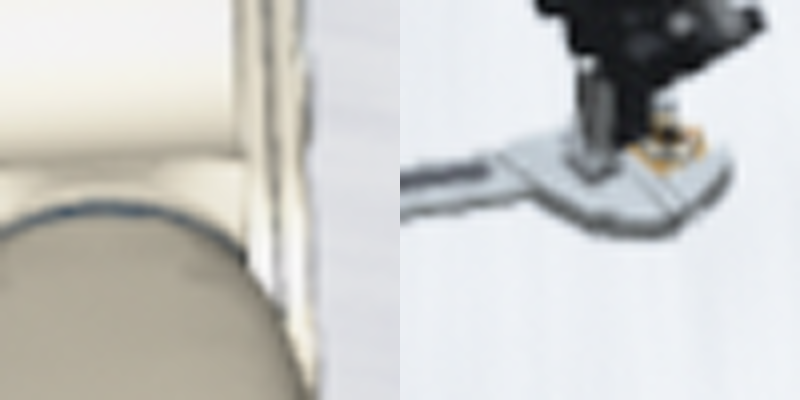

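```bash
python3 -m handwheel '[{"tx":0,"ty":0,"tz":0.06,"ax":0,"ay":-0.001,"az":0,"gripper":1},{"tx":-0.15,"ty":-0.07,"tz":0,"ax":0.001,"ay":0,"az":0,"gripper":1},{"tx":-0.07,"ty":-0.034,"tz":0,"ax":0,"ay":0,"az":0,"gripper":1},{"tx":0,"ty":0,"tz":-0.03,"ax":0,"ay":0,"az":0,"gripper":1},{"tx":0,"ty":0,"tz":0,"ax":0,"ay":0,"az":0,"gripper":1}]';python3 st.py; python3 look.py 9
```

```text
time: 14.35
tcp_pos: [0.5432, 0.0414, 0.0964]
tcp_rot: [-3.058, -0.718, 0.004]
wrist_force: [0.5, -0.2, 0.0]
grip_width: -0.0001
t 14.35 p [0.5432 0.0414 0.0964] yawY -63.59 zax [-0.002  0.    -1.   ] F [ 0.47 -0.2   0.02] T [ 0.01 -0.09 -0.01] w -0.0001 j [0.05 0.55 1.9  0.   0.7  1.16]
```

View pics/l9.png

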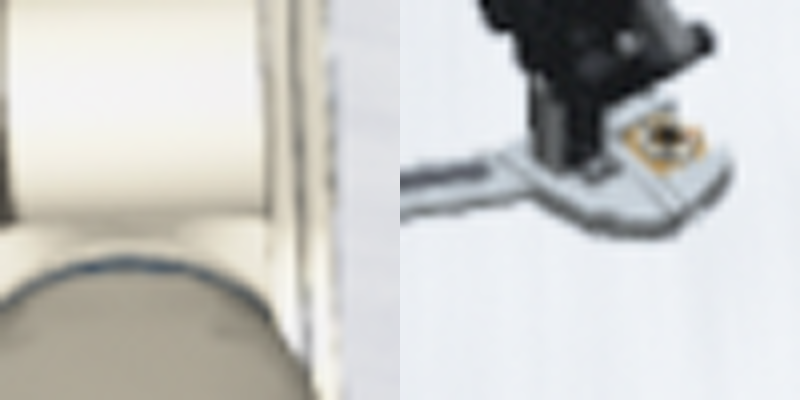

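```bash
python3 -m handwheel '[{"tx":0.03,"ty":0.014,"tz":-0.005,"ax":0,"ay":-0.001,"az":0,"gripper":1},{"tx":0,"ty":0,"tz":-0.009,"ax":0,"ay":0,"az":0,"gripper":1}]';python3 st.py;python3 -m handwheel '[{"tx":0.006,"ty":0.003,"tz":-0.009,"ax":0,"ay":0,"az":0,"gripper":1}]';python3 st.py
```

```text
time: 14.85
tcp_pos: [0.5469, 0.0429, 0.0957]
tcp_rot: [-3.058, -0.718, -0.002]
wrist_force: [0.1, -0.8, 1.4]
grip_width: -0.0001
t 14.85 p [0.5469 0.0429 0.0957] yawY -63.56 zax [ 0.001  0.    -1.   ] F [ 0.11 -0.85  1.38] T [-0.02 -0.04  0.02] w -0.0001 j [0.06 0.55 1.89 0.   0.7  1.17]
time: 14.95
tcp_pos: [0.5471, 0.043, 0.0952]
tcp_rot: [3.058, 0.719, 0.0]
wrist_force: [-5.0, -3.3, 12.0]
grip_width: 0.0002
t 14.95 p [0.5471 0.043  0.0952] yawY -63.55 zax [ 0.  0. -1.] F [-4.97 -3.26 12.03] T [-0.47  0.82 -0.  ] w 0.0002 j [0.06 0.55 1.89 0.   0.7  1.17]
```

```bash
for i in 1 2; do python3 -m handwheel '[{"tx":0.034,"ty":0.016,"tz":-0.008,"ax":0.001,"ay":-0.001,"az":0,"gripper":1},{"tx":0.034,"ty":0.016,"tz":-0.008,"ax":0.001,"ay":-0.001,"az":0,"gripper":1}]'>/dev/null;python3 st.py; done
```

```text
t 15.15 p [0.551  0.0448 0.0952] yawY -63.51 zax [ 0.     0.002 -1.   ] F [-5.36 -3.4  11.89] T [-0.45  0.83 -0.  ] w -0.0002 j [0.06 0.56 1.88 0.   0.71 1.16]
t 15.35 p [0.5548 0.0465 0.0952] yawY -63.48 zax [-0.     0.004 -1.   ] F [-5.55 -2.37 10.65] T [-0.49  1.02  0.  ] w -0.0002 j [0.06 0.56 1.87 0.01 0.71 1.16]
```

```bash
python3 -m handwheel '[{"tx":0.034,"ty":0.016,"tz":-0.008,"ax":-0.001,"ay":-0.001,"az":0,"gripper":1},{"tx":0.034,"ty":0.016,"tz":-0.008,"ax":-0.001,"ay":-0.001,"az":0,"gripper":1}]'>/dev/null;python3 st.py; python3 -m handwheel '[{"tx":0,"ty":0,"tz":0.06,"ax":0,"ay":-0.001,"az":0,"gripper":1},{"tx":-0.13,"ty":-0.06,"tz":0,"ax":-0.001,"ay":0,"az":0,"gripper":1},{"tx":-0.03,"ty":-0.014,"tz":-0.02,"ax":0,"ay":0,"az":0,"gripper":1},{"tx":0,"ty":0,"tz":-0.02,"ax":0,"ay":0,"az":0,"gripper":1},{"tx":0,"ty":0,"tz":0,"ax":0,"ay":0,"az":0,"gripper":1}]';python3 st.py; python3 look.py 10
```

```text
t 15.55 p [0.558  0.0483 0.0952] yawY -63.47 zax [-0.001 -0.    -1.   ] F [-6.4  -1.65 11.04] T [-0.41  1.1  -0.03] w 0.0001 j [ 0.07  0.56  1.86 -0.    0.72  1.17]
time: 16.05
tcp_pos: [0.5446, 0.0422, 0.0965]
tcp_rot: [3.056, 0.721, -0.001]
wrist_force: [0.5, -0.2, -0.2]
grip_width: 0.0001
t 16.05 p [0.5446 0.0422 0.0965] yawY -63.47 zax [ 0.    -0.002 -1.   ] F [ 0.49 -0.18 -0.16] T [ 0.05  0.   -0.04] w 0.0001 j [ 0.06  0.55  1.89 -0.    0.7   1.17]
```

View pics/l10.png

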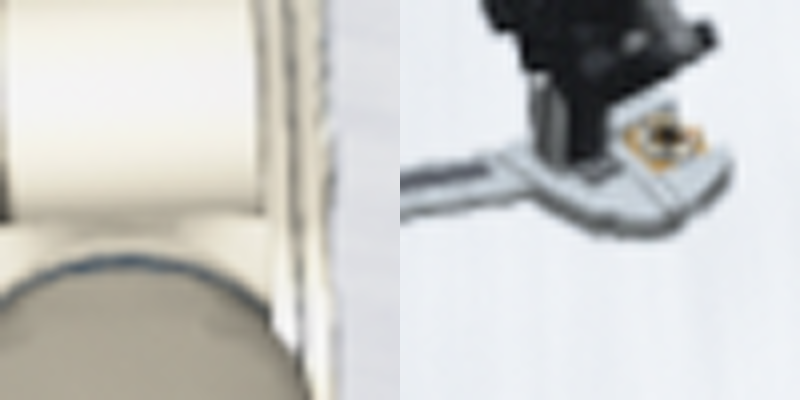

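```bash
python3 -m handwheel '[{"tx":0.02,"ty":0.009,"tz":-0.008,"ax":0.001,"ay":0,"az":0,"gripper":1},{"tx":0,"ty":0,"tz":-0.009,"ax":0,"ay":0,"az":0,"gripper":1},{"tx":0.006,"ty":0.003,"tz":-0.008,"ax":0,"ay":0,"az":0,"gripper":1}]'>/dev/null;python3 st.py;for i in 1 2 3; do python3 -m handwheel '[{"tx":0.034,"ty":0.016,"tz":-0.008,"ax":0,"ay":-0.001,"az":0,"gripper":1},{"tx":0.034,"ty":0.016,"tz":-0.008,"ax":0,"ay":-0.001,"az":0,"gripper":1}]'>/dev/null;python3 st.py; done
```

```text
t 16.65 p [0.5472 0.0433 0.0952] yawY -63.44 zax [ 0. -0. -1.] F [-4.96 -2.16 12.16] T [-0.43  0.81  0.01] w -0.0 j [ 0.06  0.55  1.89 -0.    0.7   1.17]
t 16.85 p [0.5508 0.0451 0.0952] yawY -63.42 zax [-0.    -0.002 -1.   ] F [-5.88 -2.58 13.07] T [-0.31  1.02  0.01] w -0.0001 j [ 0.06  0.56  1.88 -0.    0.71  1.17]
t 17.05 p [0.554  0.0468 0.0952] yawY -63.39 zax [-0.001 -0.003 -1.   ] F [-5.31 -3.42 11.92] T [-0.6   1.07  0.04] w -0.0001 j [ 0.06  0.56  1.87 -0.    0.71  1.17]
t 17.25 p [0.5567 0.0481 0.0952] yawY -63.36 zax [-0.004 -0.005 -1.   ] F [-6.61 -4.46 13.83] T [-0.75  1.26 -0.05] w -0.0003 j [ 0.07  0.56  1.86 -0.01  0.72  1.18]
```

```bash
for i in 1 2; do python3 -m handwheel '[{"tx":0.028,"ty":0.013,"tz":-0.005,"ax":0.001,"ay":-0.001,"az":0,"gripper":1}]'>/dev/null;python3 st.py; done
```

```text
t 17.35 p [0.5577 0.0486 0.0953] yawY -63.34 zax [-0.005 -0.004 -1.   ] F [-4.84 -2.22  8.63] T [-0.45  0.82  0.01] w -0.0001 j [ 0.07  0.56  1.86 -0.01  0.72  1.18]
t 17.45 p [0.5589 0.0492 0.0953] yawY -63.33 zax [-0.006 -0.003 -1.   ] F [-4.49 -2.81  7.13] T [-0.47  0.81 -0.05] w 0.0001 j [ 0.07  0.57  1.86 -0.    0.72  1.18]
```

```bash
python3 -m handwheel '[{"tx":0,"ty":0,"tz":0.06,"ax":0,"ay":-0.002,"az":0,"gripper":1},{"tx":-0.13,"ty":-0.06,"tz":0,"ax":0.001,"ay":0,"az":0,"gripper":1},{"tx":-0.03,"ty":-0.014,"tz":-0.02,"ax":0,"ay":0,"az":0,"gripper":1},{"tx":0,"ty":0,"tz":-0.02,"ax":0,"ay":0,"az":0,"gripper":1},{"tx":0,"ty":0,"tz":-0.003,"ax":0,"ay":0,"az":0,"gripper":1}]' >/dev/null;python3 st.py
python3 -m handwheel '[{"tx":0.02,"ty":0.009,"tz":-0.006,"ax":0,"ay":0,"az":0,"gripper":1},{"tx":0,"ty":0,"tz":-0.009,"ax":0,"ay":0,"az":0,"gripper":1},{"tx":0.006,"ty":0.003,"tz":-0.008,"ax":0,"ay":0,"az":0,"gripper":1}]'>/dev/null;python3 st.py;for i in 1 2 3; do python3 -m handwheel '[{"tx":0.034,"ty":0.016,"tz":-0.007,"ax":0,"ay":-0.001,"az":0,"gripper":1}]'>/dev/null;python3 st.py; done
```

```text
t 17.95 p [0.5456 0.0431 0.0966] yawY -63.34 zax [-0.002 -0.001 -1.   ] F [ 0.09  0.15 -0.74] T [-0.03 -0.   -0.01] w 0.0002 j [ 0.06  0.55  1.89 -0.    0.7   1.16]
t 18.25 p [0.5477 0.044  0.0952] yawY -63.33 zax [-0.003 -0.002 -1.   ] F [-5.93 -3.71 15.25] T [-0.57  1.07 -0.01] w 0.0 j [ 0.06  0.55  1.89 -0.    0.7   1.17]
t 18.35 p [0.5491 0.0447 0.0951] yawY -63.31 zax [-0.004 -0.003 -1.   ] F [-8.16 -4.11 14.05] T [-0.81  1.35 -0.01] w -0.0001 j [ 0.06  0.56  1.88 -0.    0.71  1.17]
t 18.45 p [0.5503 0.0453 0.0952] yawY -63.28 zax [-0.006 -0.004 -1.   ] F [-8.75 -4.62 13.63] T [-0.92  1.37 -0.05] w 0.0 j [ 0.06  0.56  1.88 -0.01  0.71  1.17]
t 18.55 p [0.5514 0.0458 0.0952] yawY -63.25 zax [-0.008 -0.005 -1.   ] F [-8.7  -5.18 14.04] T [-0.94  1.44 -0.04] w -0.0001 j [ 0.06  0.56  1.87 -0.01  0.72  1.17]
```

```bash
python3 -m handwheel '[{"tx":0,"ty":0,"tz":0.3,"ax":0.003,"ay":-0.005,"az":0,"gripper":1},{"tx":-0.3,"ty":-0.4,"tz":0.3,"ax":0,"ay":0,"az":-0.03,"gripper":1},{"tx":-0.6,"ty":-0.5,"tz":0,"ax":0,"ay":0,"az":-0.06,"gripper":1},{"tx":-0.6,"ty":-0.1,"tz":0,"ax":0,"ay":0,"az":-0.06,"gripper":1},{"tx":-0.6,"ty":0,"tz":0,"ax":0,"ay":0,"az":-0.06,"gripper":1},{"tx":0,"ty":0,"tz":0,"ax":0,"ay":0,"az":-0.06,"gripper":1},{"tx":0,"ty":0,"tz":0,"ax":0,"ay":0,"az":0,"gripper":1}]';python3 st.py; python3 look.py 11
python3 - <<'E'
from h import *
a=np.load("pics/l11.npz")["top"];cv2.imwrite("pics/t11.png",cv2.resize(bgr(a[150:260,250:370].astype(np.uint8)),None,fx=5,fy=5,interpolation=cv2.INTER_CUBIC))
E
```

```text
time: 19.25
tcp_pos: [0.3945, -0.0272, 0.1418]
tcp_rot: [3.138, 0.044, 0.005]
wrist_force: [-0.0, -0.4, 0.6]
grip_width: 0.0001
t 19.25 p [ 0.3945 -0.0272  0.1418] yawY -88.4 zax [ 0.003 -0.003 -1.   ] F [-0.03 -0.38  0.64] T [ 0.   -0.08 -0.04] w 0.0001 j [-0.1   0.29  2.2  -0.    0.64  1.45]
```

View pics/l11.png

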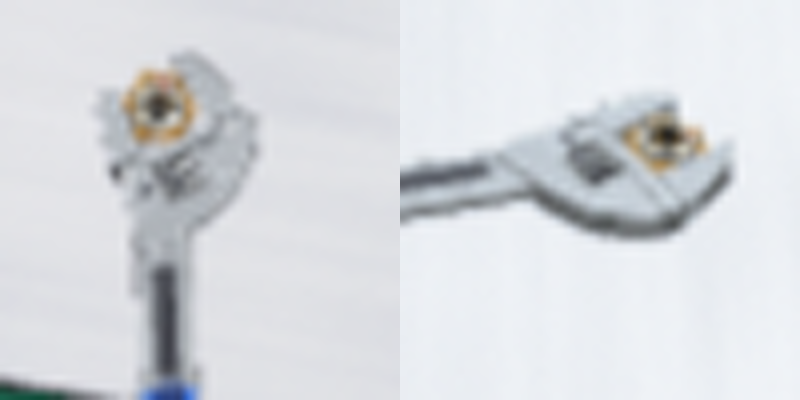

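View pics/t11.png

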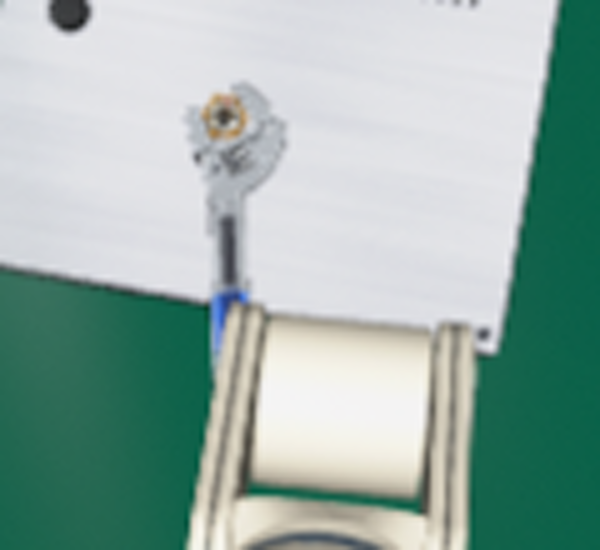

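```bash
python3 -m handwheel '[{"tx":0.05,"ty":0.02,"tz":-0.5,"ax":0.002,"ay":0.002,"az":0,"gripper":1},{"tx":0,"ty":0,"tz":-0.35,"ax":0,"ay":0,"az":0,"gripper":1},{"tx":0,"ty":0,"tz":-0.1,"ax":0,"ay":0,"az":0,"gripper":1},{"tx":0,"ty":0.15,"tz":0,"ax":0,"ay":0,"az":0,"gripper":1},{"tx":0,"ty":0.1,"tz":0,"ax":0,"ay":0,"az":0,"gripper":1},{"tx":0,"ty":0,"tz":0,"ax":0,"ay":0,"az":0,"gripper":1}]';python3 st.py;  python3 - <<'E'
from h import *
a=grab_frame("side")[0];cv2.imwrite("pics/s12.png",cv2.resize(bgr(a[130:240,240:360]),None,fx=5,fy=5,interpolation=cv2.INTER_CUBIC))
E
```

```text
time: 20.15
tcp_pos: [0.4046, -0.0049, 0.0699]
tcp_rot: [3.141, 0.055, 0.01]
wrist_force: [0.2, 0.7, 0.1]
grip_width: 0.0004
t 20.15 p [ 0.4046 -0.0049  0.0699] yawY -87.98 zax [ 0.006 -0.    -1.   ] F [0.15 0.75 0.07] T [0.01 0.01 0.05] w 0.0004 j [-0.04  0.47  2.21  0.    0.46  1.49]
```

View pics/s12.png

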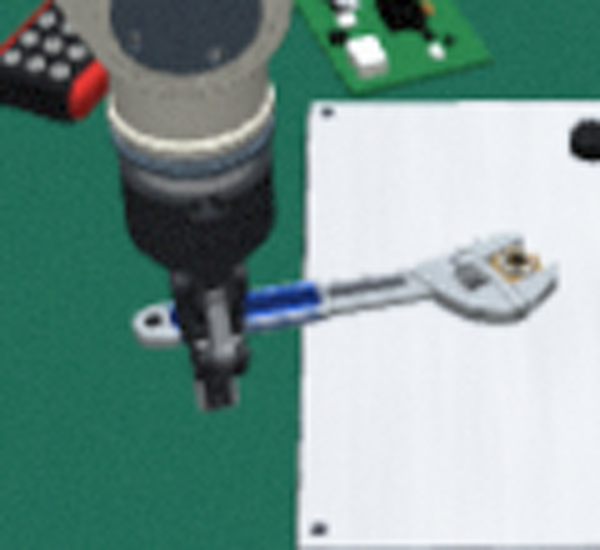

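```bash
python3 -m handwheel '[{"tx":-0.01,"ty":0.12,"tz":-0.03,"ax":0,"ay":0.004,"az":0,"gripper":1},{"tx":0,"ty":0.1,"tz":-0.01,"ax":0,"ay":0,"az":0,"gripper":1}]' >/dev/null;python3 st.py; for i in 1 2 3; do python3 -m handwheel '[{"tx":0,"ty":0.04,"tz":0,"ax":0,"ay":0,"az":0,"gripper":1}]' >/dev/null;python3 st.py;done
```

```text
t 20.4 p [0.405  0.012  0.0683] yawY -88.02 zax [ 0.003 -0.    -1.   ] F [0.22 0.72 0.6 ] T [ 0.02 -0.02  0.  ] w 0.0001 j [ 0.    0.48  2.2  -0.    0.46  1.54]
t 20.5 p [0.4051 0.0159 0.0685] yawY -87.97 zax [ 0.004 -0.    -1.   ] F [-0.22  0.18 -0.05] T [0.04 0.02 0.02] w -0.0004 j [ 0.01  0.48  2.2  -0.    0.46  1.55]
t 20.6 p [0.405  0.0193 0.0687] yawY -87.94 zax [ 0.003 -0.    -1.   ] F [-0.91 -2.93 -0.79] T [-0.35  0.1   0.03] w -0.0001 j [ 0.02  0.47  2.2  -0.    0.46  1.55]
t 20.7 p [0.4047 0.0225 0.0687] yawY -87.91 zax [ 0.003 -0.001 -1.   ] F [-1.01 -1.68  0.01] T [-0.39  0.13  0.04] w -0.0003 j [ 0.03  0.47  2.2  -0.    0.46  1.56]
```

```bash
python3 -m handwheel '[{"tx":-0.013,"ty":0.09,"tz":0,"ax":0,"ay":0.002,"az":0,"gripper":1},{"tx":-0.011,"ty":0.09,"tz":0,"ax":0,"ay":0,"az":0,"gripper":1},{"tx":-0.007,"ty":0.09,"tz":0,"ax":0,"ay":0,"az":0,"gripper":1},{"tx":-0.004,"ty":0.09,"tz":0,"ax":0,"ay":0,"az":0,"gripper":1}]' >/dev/null;python3 st.py;python3 -m handwheel '[{"tx":0,"ty":0.09,"tz":0,"ax":0,"ay":0.001,"az":0,"gripper":1},{"tx":0.003,"ty":0.09,"tz":0,"ax":0,"ay":0,"az":0,"gripper":1},{"tx":0.006,"ty":0.09,"tz":0,"ax":0,"ay":0,"az":0,"gripper":1}]' >/dev/null;python3 st.py
```

```text
t 21.1 p [0.4033 0.051  0.0689] yawY -88.0 zax [ 0.002 -0.001 -1.   ] F [ 1.36 -2.89 -0.89] T [-0.41 -0.22  0.02] w -0.0 j [ 0.1   0.48  2.2  -0.    0.46  1.63]
t 21.4 p [0.404  0.0732 0.0689] yawY -87.97 zax [ 0.001 -0.001 -1.   ] F [ 1.3  -2.59  0.37] T [-0.45 -0.19 -0.06] w -0.0 j [ 0.15  0.48  2.19 -0.    0.47  1.69]
```

```bash
python3 look.py 13
```

```text
(no output)
```

View pics/l13.png

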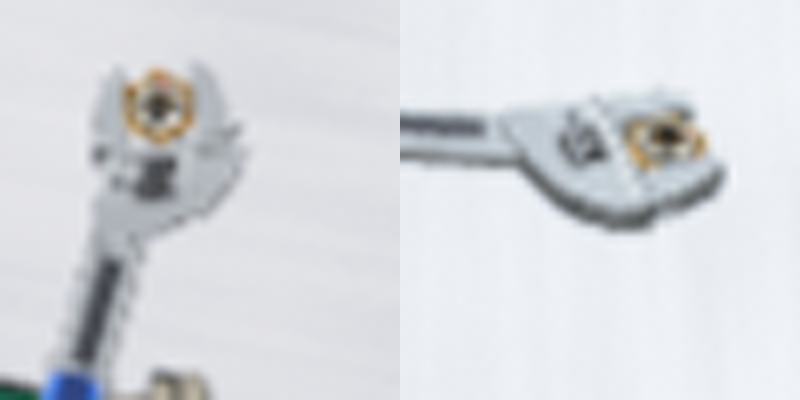

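```bash
python3 -m handwheel '[{"tx":0.01,"ty":0.085,"tz":0,"ax":0,"ay":0.001,"az":0,"gripper":1},{"tx":0.014,"ty":0.085,"tz":0,"ax":0,"ay":0,"az":0,"gripper":1},{"tx":0.017,"ty":0.085,"tz":0,"ax":0,"ay":0,"az":0,"gripper":1},{"tx":0.02,"ty":0.083,"tz":0,"ax":0,"ay":0,"az":0,"gripper":1},{"tx":0.023,"ty":0.083,"tz":0,"ax":0,"ay":0,"az":0,"gripper":1}]' >/dev/null;python3 st.py
```

```text
t 22.2 p [0.4104 0.1052 0.0689] yawY -88.11 zax [-0.002 -0.001 -1.   ] F [ 0.18 -3.43 -0.84] T [-0.48 -0.13 -0.07] w -0.0 j [ 0.22  0.49  2.16 -0.    0.49  1.76]
```

```bash
cat > ft.py <<'E'
from h import *
o=observe();p=o['tcp_pos'];v=p[:2]-[.583,.053];f=np.arctan2(v[1],v[0]);t=np.array([np.sin(f),-np.cos(f)])
print('t',round(o['time'],2),'p',np.round(p,4),'phi',round(np.degrees(f),2),'R',round(float(np.hypot(*v)),4),'Ft',round(float(-o['wrist_force'][:2]@t),2),'F',np.round(o['wrist_force'],1),'Tx',np.round(o['torque'],2))
E
for i in 1 2 3 4 5; do python3 -m handwheel '[{"tx":0.013,"ty":0.04,"tz":0,"ax":0,"ay":0,"az":0,"gripper":1}]' >/dev/null;python3 ft.py;done
```

```text
t 22.3 p [0.4116 0.1089 0.0688] phi 161.93 R 0.1803 Ft 2.66 F [ 1.4 -3.3 -0.1] Tx [-0.48 -0.1  -0.06]
t 22.4 p [0.4125 0.1123 0.0688] phi 160.81 R 0.1805 Ft 2.62 F [ 0.6 -3.   0.4] Tx [-0.53 -0.07 -0.05]
t 22.5 p [0.4134 0.1156 0.0687] phi 159.75 R 0.1808 Ft 3.21 F [ 0.9 -3.8  0.6] Tx [-0.53 -0.06 -0.  ]
t 22.6 p [0.4143 0.1188 0.0687] phi 158.69 R 0.1811 Ft 3.08 F [ 0.5 -3.5  0. ] Tx [-0.5  -0.05  0.02]
t 22.7 p [0.4152 0.122  0.0687] phi 157.66 R 0.1814 Ft 2.86 F [ 0.3 -3.2  0.4] Tx [-0.51 -0.05  0.  ]
```

```bash
for i in 1 2 3 4 5; do python3 -m handwheel '[{"tx":0.018,"ty":0.036,"tz":0,"ax":0,"ay":-0.001,"az":0,"gripper":1}]' >/dev/null;python3 ft.py;done
```

```text
t 22.8 p [0.4165 0.1248 0.0687] phi 156.66 R 0.1813 Ft 3.03 F [-0.2 -3.2  0.1] Tx [-0.51 -0.01  0.02]
t 22.9 p [0.4179 0.1277 0.0686] phi 155.66 R 0.1812 Ft 3.26 F [ 0.1 -3.6  0.2] Tx [-0.56 -0.04 -0.05]
t 23.0 p [0.4191 0.1304 0.0686] phi 154.71 R 0.1812 Ft 6.23 F [-0.1 -6.9 -0.4] Tx [-1.06  0.03 -0.02]
t 23.1 p [0.4202 0.133  0.0685] phi 153.83 R 0.1814 Ft 6.52 F [ 0.4 -7.5  1.9] Tx [-1.12  0.03 -0.04]
t 23.2 p [0.4212 0.1354 0.0684] phi 153.01 R 0.1816 Ft 7.01 F [-1.  -7.3  1.5] Tx [-1.11  0.06 -0.01]
```

```bash
python3 -m handwheel '[{"tx":-0.07,"ty":-0.14,"tz":0,"ax":0,"ay":0,"az":0,"gripper":1},{"tx":-0.14,"ty":-0.28,"tz":0,"ax":0,"ay":0,"az":0,"gripper":1},{"tx":0,"ty":-0.1,"tz":0.4,"ax":0,"ay":0,"az":0,"gripper":1},{"tx":0,"ty":-0.6,"tz":0.6,"ax":0,"ay":0,"az":0,"gripper":1},{"tx":0,"ty":-0.6,"tz":0.4,"ax":0,"ay":0,"az":0,"gripper":1},{"tx":0,"ty":-0.6,"tz":0.2,"ax":0,"ay":0,"az":0,"gripper":1},{"tx":0,"ty":-0.6,"tz":0,"ax":0,"ay":0,"az":0,"gripper":1},{"tx":0,"ty":-0.4,"tz":0,"ax":0,"ay":0,"az":0,"gripper":1},{"tx":0,"ty":0,"tz":0,"ax":0,"ay":0,"az":0,"gripper":1}]'; python3 look.py 14;python3 - <<'E'
from meas import *
d=np.load("pics/l14.npz");a=d["top"];cv2.imwrite("pics/t14.png",cv2.resize(bgr(a[100:270,150:470].astype(np.uint8)),None,fx=2.4,fy=2.4,interpolation=cv2.INTER_CUBIC))
print("handle top",handle(a,"top",.065,(230,190,330,260)))
for th in(15,22,30):print(nut(a,th=th))
E
```

```text
time: 24.1
tcp_pos: [0.4033, -0.1099, 0.182]
tcp_rot: [3.136, 0.061, 0.015]
wrist_force: [-0.3, 0.3, 0.6]
grip_width: 0.0
handle top (array([0.45216701, 0.14035392]), np.float64(144.32877802417676), array([0.03552129, 0.08205597]))
(array([0.5810376 , 0.05088364]), np.float64(0.015809739583226092), np.float64(0.0004213684013821926), np.float64(49.120467525753725), np.float64(0.00026839758961352014))
(array([0.58100797, 0.05084711]), np.float64(0.015312177174855102), np.float64(0.00042322926950295544), np.float64(49.78017848733797), np.float64(0.0002981977999755402))
(array([0.5809892 , 0.05079027]), np.float64(0.01483601782899228), np.float64(0.00045807044933295847), np.float64(50.240659672160184), np.float64(0.0003302599681670167))
```

View pics/l14.png

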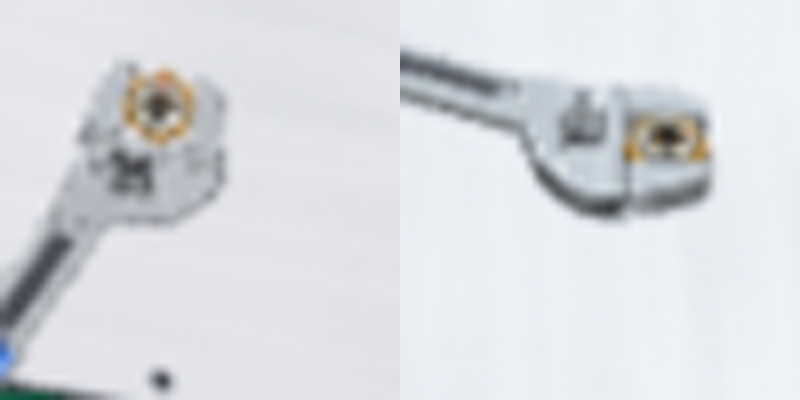

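View pics/t14.png

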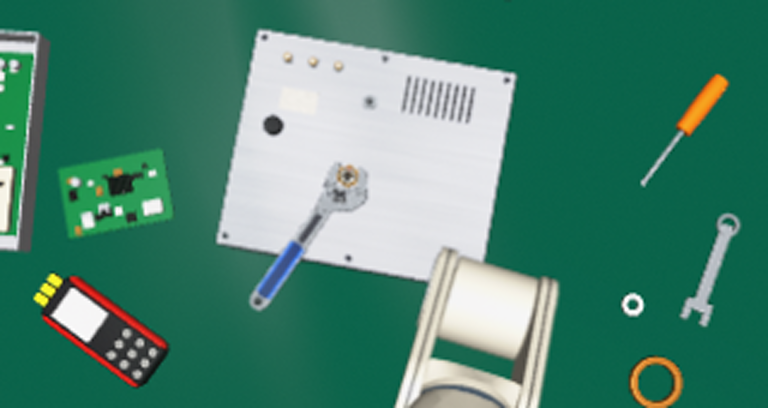

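```bash
python3 st.py; python3 -c "
from rig import *
print(sign_off())"
```

```text
t 24.4 p [ 0.4029 -0.1058  0.1812] yawY -87.46 zax [ 0.006 -0.003 -1.   ] F [ 0.56 -0.73  0.49] T [0.01 0.02 0.02] w 0.0003 j [-0.28  0.24  2.13 -0.    0.76  1.24]
the job is handed in; nothing more can be done
None
```

The nut is tight as far as I can tell, and the job was handed in at 24.4 s. The wrench lies released on the nut, the arm is clear, and the sign-off gave no verdict.

**What I did**
- **Over the nut:** I gripped the wrench by the handle and slid its open jaws over the nut, flat on the lid, until the back of the mouth touched.
- **Closing the jaws:** I rolled the worm in four strokes, pressing with about 7–15 N. That is above the suggested 12 N at times, but well under the 25 N limit. On the last stroke the drag rose from about 5 N to 10 N and the finger slipped, so the jaws were bearing on the nut.
- **Tightening:** I pushed the handle clockwise with the closed fingers at a radius of about 180 mm. After about 0.63 rad the load jumped from 3 N to 6–7 N, and I backed off.

**What the last checks showed**
- **Nut turn:** The camera put the turn at about 36° (0.62 rad), which agrees with the load jump and with the stated 0.6–0.9 rad.
- **Wrench position:** The nut is well inside the closed jaws. The distance from nut to handle matches the value measured on the wrench at the start, about 157 mm.
- **Bystanders:** Those visible in the last picture look where they were; I checked this by eye only.

**What is less certain**
- **Socket twist:** After the jump the finger went about 2° further at 6.2–7.0 N, roughly 1.2 N m. The socket may therefore have slipped by 0.03–0.04 rad, which is under the 0.1 limit but was not measured directly.
- **Jaw gap:** I inferred it from the worm travel and the stall, not from a measurement.
- **Image disagreements:** One image measurement of the jaw angle was about 7° off from the handle direction and gripper pose. I took it as a pixel effect. The handle direction from the blue mask reads about 3° high.

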